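# Bedside leaf flat for the night, medicine cassettes set out

## Task

Make the bedside ready for the night. The heavy stone-topped leaf is propped at a slant on a wedge: work the wedge backward out from under it in small tugs of a centimetre or two, letting the leaf come to rest after each, so that it sinks gently until it lies flat and is never dropped; lay the wedge on its base inside the blue dish. Only once the leaf is flat, lift every medicine cassette there is off its sprung rail and stand it upright on the leaf, and lay the spectacle case flat on the leaf too, all well inside its edges; leave the tumbler and the pill bottle where they are.

Things in the scene. Friction and masses are not known exactly. Their poses are not given: they have to be found in the camera images.
- leaf (a joint): tilt of the heavy leaf (rad): 0 flat, about 0.135 at the start, propped on the wedge. The leaf: dark-wood-framed white stone panel, 280 x 240 x 20 mm, 2.4 kg, hinged along one 280 mm edge (its +y edge) to a low dark cleat with two brass knuckles. The other, free (-y) edge presses on the wedge with about 12 N; the hinge is damped, but unsupported the leaf falls.
- leaf_mid (a point): centre of the leaf's top face, moving with the leaf. x runs along the free edge (leaf spans -140 to +140 mm), y from the free edge (-120 mm) to the hinge edge (+120 mm), z out of the top face. Flat, the top face is 23 mm above the table. Beyond the hinge edge the cleat reaches to y = +140 mm and is not higher than 30 mm.
- wedge: yellow wedge with an orange grip block, 190 mm long (y), 36 mm wide (x), 160 g. Origin: middle of the underside. Thin tip (3 mm high) at y = +95 mm; the top rises evenly to 40.5 mm at y = -30 mm, where the grip block begins. At the start it stands on the table, tip about 108 mm in under the free edge, within 50 mm of that edge's middle, its y parallel to the leaf's y.
- wedge_grip (a point): middle of the wedge's orange grip block (28 mm wide in x, 66 mm long in y, 40.5 mm high), 62 mm from the wedge's origin towards its -y, 20 mm above its underside. Drawing the wedge towards its own -y takes about 10 N (friction holds it where it is left) and lowers the leaf's free edge 3 mm per 10 mm; after about 110 mm it is out.
- dish: shallow open blue dish for the wedge, loose, outside 90 (x) x 230 (y) x 22 mm high, walls and floor 5 mm. Origin: centre of the underside.
- rail: fixed white base, 300 (x) x 120 (y, -80 to +40 mm) x 12 mm; upright aluminium rail along x at y = 0, 12 mm thick, top at 36 mm. Origin on the table under the rail's middle. Four places, x = -108, -36, 36, 108 mm, each with a sprung steel catch on the -y side (with its grey housing under 47 mm high) that holds a cassette down until pulled straight up with about 6 to 9 N.
- cassette1: medicine cassette, white, green band and grip tab; 52 (x) x 46 (y) x 60 mm, on top the tab, 36 (x) x 20 (y) mm, 60 to 90 mm above the underside. Origin: centre of the underside. A slot along x below, 15 mm wide, 26 mm deep, straddles the rail; clipped on, underside 12 mm above the table, axes as the rail's; lifting 28 mm frees it. Stands by itself. 160 g. May be absent.
- cassette2: medicine cassette, white, red band and grip tab; 52 (x) x 46 (y) x 60 mm, on top the tab, 36 (x) x 20 (y) mm, 60 to 90 mm above the underside. Origin: centre of the underside. A slot along x below, 15 mm wide, 26 mm deep, straddles the rail; clipped on, underside 12 mm above the table, axes as the rail's; lifting 28 mm frees it. Stands by itself. 160 g. May be absent.
- cassette3: medicine cassette, white, blue band and grip tab; 52 (x) x 46 (y) x 60 mm, on top the tab, 36 (x) x 20 (y) mm, 60 to 90 mm above the underside. Origin: centre of the underside. A slot along x below, 15 mm wide, 26 mm deep, straddles the rail; clipped on, underside 12 mm above the table, axes as the rail's; lifting 28 mm frees it. Stands by itself. 160 g. May be absent.
- cassette4: medicine cassette, white, yellow band and grip tab; 52 (x) x 46 (y) x 60 mm, on top the tab, 36 (x) x 20 (y) mm, 60 to 90 mm above the underside. Origin: centre of the underside. A slot along x below, 15 mm wide, 26 mm deep, straddles the rail; clipped on, underside 12 mm above the table, axes as the rail's; lifting 28 mm frees it. Stands by itself. 160 g. May be absent.
- case: hard spectacle case, dark below and copper-coloured above, loose on the table, 150 (x) x 56 (y) x 46 mm high, 140 g. Origin: centre of the underside.
- tumbler: bystander: clear drinking glass, 72 mm across, 120 mm high. Origin: centre of the underside.
- pillbottle: bystander: amber pill bottle, 50 mm across, 85 mm high. Origin: centre of the underside.
Mind the look-alikes: they are no part of the job. Leave any purple look-alike of the case alone.

How it is judged:
By the outcome, as a careful person would: the job done as asked, in the order asked, and still so for the second after the job is handed in, with the robot touching nothing.
Of cassette1, cassette2, cassette3, cassette4 only 2 to 4 are there at a start; the rules pass over those that are not, and their reading is None.
At some moment in a run one of dish, case may be knocked a few centimetres aside while the robot is not near it.
It also fails if it takes over 210 s, if anything falls off the work surface, if the arm or the gripper's body presses on something with over 40 N, if the wrist force passes 120 N, or if a joint passes its speed limit or range.

## Robot

A 6-joint arm with a two-finger parallel gripper is mounted at the origin on the work surface. World frame = base frame: x ahead of the robot, y to its left, z up, the work surface at z = 0. Lengths are in m, angles in rad, forces in N, time in s.
With the tool pointing down it reaches from about 0.325 to 0.925 m from the base axis. Payload 3.1 kg.
Tool frame: the origin (TCP) lies on the centre line of the jaws, within the pads' length; the fingertips stand 8 mm ahead of it and the grasp point (between the pads) lies 11 mm behind it (tips_ahead is the distance from the TCP to the fingertips, in m); z points along the fingers, y is the line along which they close (so a half turn about z gives the same grasp; the last joint's range is limited). The gripper opens to 85 mm and grips with 20 to 120 N. Pads are 22 mm wide; open, the fingers measure 114 mm over their backs; the gripper's body (76 mm by 85 mm) begins 54 mm behind the grasp point. The pads swing forward as they close: fully open they stand 13 mm farther back than shut.
Start: joints at [-1.372, 0.217, 1.613, -0, 1.311, -0.112], TCP at [0.191, -0.595, 0.211] pointing down, gripper open.
Joint ranges: [-2.75, 2.75], [-0.78, 2.1], [0.31, 2.55], [-1.13, 4.27], [0.13, 2.63], [-2.58, 2.58]. Speed limits (rad/s): [2.79, 2.79, 3.14, 3.14, 3.14, 3.14].

## Interface

Orientations are given as [roll, pitch, yaw] about the fixed x, y, z axes, in that order (R = Rz(yaw) Ry(pitch) Rx(roll)).
In Python, from bench import read_state, read_camera, camera_info, finish_job, recognise, tips_ahead gives the robot as it stands.
- The arm moves only by the shell command python3 -m jog 'ROWS' [FORCE]. ROWS is a JSON object of lists of equal length, an entry for each row: "hand": the opening, from 0 (shut) to 1 (fully open); "xyz": the shift along the world's x, y, z in units of 25 mm (1.0 is 25 mm), a list of three; "turn": the turn, a rotation vector about the world's x, y, z in units of 6 degrees (1.0 is 6 degrees), a list of three. A call has 1 to 8 rows; each row is the pose to reach, as a shift and turn from the pose commanded when the call began; what a row does not reach only later rows make up. A row lasts 1/12 s, in which the tool goes at most 41.7 mm and 7.16 degrees, less where a joint would pass 70% of its speed; a pose out of reach is approached as far as the arm can. A call with a gripper value outside its range is refused whole. The fingers move at their own pace and stop on an object; FORCE is the grip in N (left out, the last holds). Time passes only in rows, so rows that repeat a pose let the fingers close. It gives the time, the measured TCP pose, the force, the opening and the grip force at its end, in the units of the state.
- read_state(): the state, without advancing time (a new reading comes with each control period).
- read_camera(name): name is "scene" or "top"; returns the picture (420x560x3 uint8, red, green, blue); there is no depth.
- camera_info(name): a dict with "intrinsics" (3x3 intrinsics, pixels), "extrinsics" (4x4, takes a point from camera to world coordinates). Camera axes: x right, y down, z forward; pixel columns grow to the right and rows downward; lengths in m; the calibration is good to about 2 mm. A picture is of the moment at which its call begins. camera_info takes no time and is no camera call.
- finish_job(): hands the job in; it is judged then, once.
Trained networks look in the newest picture that a camera, given by its name, has taken for a name from the list of things; names that differ only in an ending like _2 or _b are one class to them, and where a whole thing is asked for, a point or a joint stands for the part that bears it (a point fixed in the world has none). Each returns a list of dicts, best first, with "score" (0 to 1); they miss things now and then, are a little off and sometimes report something else, mostly with a low value. They report only what shows in the picture. A call takes as long as a camera call. They do not tell look-alikes from the thing itself.
- recognise(camera, thing): "uv" ([column, row] in pixels, amid what is visible of it).
The state is a dict: "time": time; "joint_pos": joint angles; "joint_velocities": joint speeds; "joint_torque": joint torques, N m; "position": TCP position; "eef_rot": TCP orientation; "wrist_force": force on the tool from outside, world axes, zero at the start; "torque": the same for the moment, N m; "grip_width": finger opening in m; "grasp_force": force on a finger pad.
Only numpy, scipy, OpenCV 4.12 (cv2) and the standard library are available. Lean on these libraries where they do the work, as an engineer would, in place of code of your own. Each camera call takes 0.05 s, during which the arm holds its last target. There are 200 camera calls.

## Working session

There is one attempt and no reset: what is moved stays moved. The work goes in short steps, Python scripts to look and compute and a shell command to move; the robot and the scene stay as the last step left them, time stands still between calls to the robot, and variables do not carry over. Pictures are saved under pics/ and viewed, at most 14 in all, crops included, and the job is handed in when it is done.

```bash
mkdir -p pics; ls; python3 - <<'E'
from bench import *
import cv2,numpy as np
for c in("scene","top"):
    im=read_camera(c); cv2.imwrite(f"pics/{c}0.png",im[:,:,::-1])
    i=camera_info(c); print(c,np.round(i["intrinsics"],1).tolist(),np.round(i["extrinsics"],3).tolist())
    for t in["leaf","wedge","wedge_grip","dish","rail","cassette1","cassette2","cassette3","cassette4","case","tumbler","pillbottle"]:
        print(t,[(np.round(d["uv"]).tolist(),round(d["score"],2)) for d in recognise(c,t)][:4])
print(read_state()["time"],tips_ahead)
E
```

```text
pics
scene [[426.3, 0.0, 280.7], [0.0, 426.3, 202.2], [0.0, 0.0, 1.0]] [[-0.585, 0.678, -0.445, 0.978], [0.811, 0.497, -0.31, 0.355], [0.011, -0.542, -0.841, 1.017], [0.0, 0.0, 0.0, 1.0]]
leaf [([335.0, 252.0], 0.61)]
wedge [([276.0, 228.0], 0.76)]
wedge_grip [([276.0, 226.0], 0.7)]
dish [([205.0, 244.0], 0.64)]
rail [([183.0, 152.0], 0.92), ([174.0, 155.0], 0.39), ([332.0, 252.0], 0.38)]
cassette1 [([154.0, 171.0], 0.94), ([174.0, 154.0], 0.81), ([194.0, 142.0], 0.6)]
cassette2 [([154.0, 171.0], 0.94), ([174.0, 154.0], 0.81), ([194.0, 142.0], 0.6)]
cassette3 [([154.0, 171.0], 0.94), ([174.0, 154.0], 0.81), ([194.0, 142.0], 0.6)]
cassette4 [([154.0, 171.0], 0.94), ([174.0, 154.0], 0.81), ([194.0, 142.0], 0.6)]
case [([405.0, 309.0], 0.73), ([435.0, 214.0], 0.69)]
tumbler [([240.0, 306.0], 0.92)]
pillbottle [([246.0, 145.0], 0.65), ([154.0, 170.0], 0.34)]
top [[386.1, 0.0, 276.1], [0.0, 386.1, 205.9], [0.0, 0.0, 1.0]] [[-0.011, -0.993, 0.121, 0.396], [-1.0, 0.01, -0.012, 0.029], [0.011, -0.121, -0.993, 0.91], [0.0, 0.0, 0.0, 1.0]]
leaf [([437.0, 198.0], 0.49)]
wedge [([275.0, 198.0], 0.81)]
wedge_grip [([272.0, 198.0], 0.83)]
dish [([330.0, 139.0], 0.58)]
rail [([452.0, 232.0], 0.76)]
cassette1 [([440.0, 165.0], 0.94), ([436.0, 229.0], 0.92), ([437.0, 197.0], 0.72)]
cassette2 [([440.0, 165.0], 0.94), ([436.0, 229.0], 0.92), ([437.0, 197.0], 0.72)]
cassette3 [([440.0, 165.0], 0.94), ([436.0, 229.0], 0.92), ([437.0, 197.0], 0.72)]
cassette4 [([440.0, 165.0], 0.94), ([436.0, 229.0], 0.92), ([437.0, 197.0], 0.72)]
case [([106.0, 202.0], 0.88), ([130.0, 335.0], 0.64)]
tumbler [([237.0, 89.0], 0.68)]
pillbottle [([376.0, 269.0], 0.77)]
1.3 0.008
```

View pics/scene0.png

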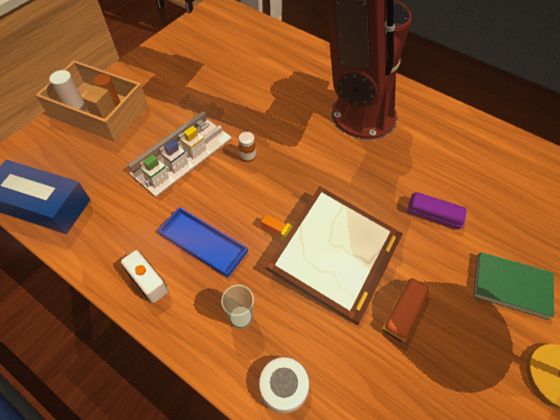

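View pics/top0.png

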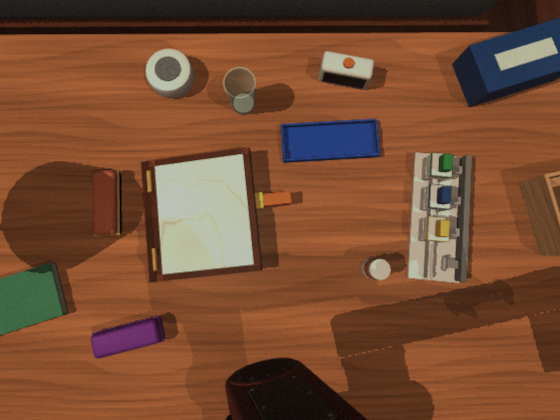

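Scene picture: the copper case is at (405,309) and the purple look-alike at (437,210). In the top picture the copper case is at (106,202), the purple one at (128,336), the wedge grip at (275,199), the dish at (330,140), and the rail at (440,215). The rail holds green (442,164), blue (442,197) and yellow (440,230) cassettes and its fourth place is empty. The red cassette is absent. The white box with an orange dot at (347,70) and the purple case are not part of the job.

```bash
cat > h.py <<'E'
from bench import *
import cv2,numpy as np
def px2w(c,uv,z):
    i=camera_info(c);K=np.array(i["intrinsics"]);T=np.array(i["extrinsics"])
    d=T[:3,:3]@np.linalg.inv(K)@np.array([uv[0],uv[1],1.]);o=T[:3,3]
    return o+d*(z-o[2])/d[2]
def w2px(c,p):
    i=camera_info(c);K=np.array(i["intrinsics"]);T=np.linalg.inv(np.array(i["extrinsics"]))
    q=K@(T[:3,:3]@np.asarray(p,float)+T[:3,3]);return q[:2]/q[2]
def crop(im,u0,v0,w,h,s):
    return cv2.resize(im[v0:v0+h,u0:u0+w],None,fx=s,fy=s,interpolation=cv2.INTER_CUBIC)[:,:,::-1]
def rect(mask,c,z):
    """min-area rect of the largest blob, in world at height z: centre,size,angle"""
    n,l,s,_=cv2.connectedComponentsWithStats(mask.astype(np.uint8));k=1+s[1:,4].argmax()
    v,u=np.where(l==k);P=np.array([px2w(c,p,z)[:2] for p in zip(u,v)],np.float32)
    (a,b),(w,h),t=cv2.minAreaRect(P*1000);return round(a,1),round(b,1),round(w,1),round(h,1),round(t,1),len(P),(u.mean().round(1),v.mean().round(1))
E
python3 - <<'E'
from h import *
t=cv2.imread("pics/top0.png")[:,:,::-1]
a=crop(t,400,145,80,145,4); b=crop(t,225,170,80,60,4); c=crop(t,85,160,50,80,4)
W=np.zeros((580,320+320+200-60,3),np.uint8); W[:580,:320]=a; W[:240,325:645]=b; W[250:570,325:525]=c
cv2.imwrite("pics/crop0.png",W)
E
```

```text
(no output)
```

View pics/crop0.png

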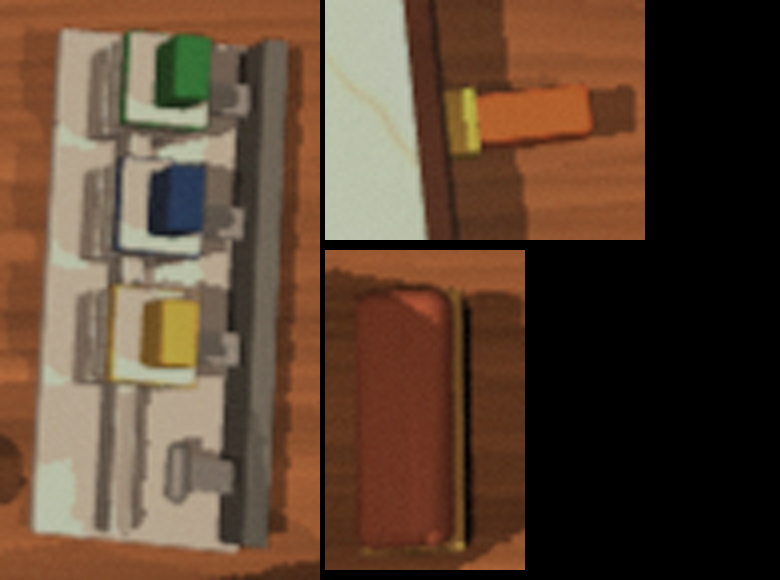

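```bash
cat >> h.py <<'E'
from scipy.optimize import minimize
def box(x,y,yaw,sx,sy,z0,z1,cx=0,cy=0):
    P=np.array([[cx+a*sx/2,cy+b*sy/2] for a in(-1,1) for b in(-1,1)]);R=np.array([[np.cos(yaw),-np.sin(yaw)],[np.sin(yaw),np.cos(yaw)]])
    P=P@R.T+[x,y];return np.array([[*p,z] for z in(z0,z1) for p in P])
def hull(c,B): return cv2.convexHull(np.array([w2px(c,p) for p in B],np.float32))[:,0]
def blob(m,near):
    n,l,s,ce=cv2.connectedComponentsWithStats(m.astype(np.uint8))
    k=[i for i in range(1,n) if s[i,4]>25];k=min(k,key=lambda i:np.hypot(*(ce[i]-near)));return l==k
def fit(masks,x0,dims,cxy=(0,0)):
    """masks {cam:mask}; fit x,y,yaw of a box (sx,sy,z0,z1) by silhouette moments and extents"""
    S=4
    def cost(q):
        r=0
        for c,m in masks.items():
            f=np.zeros((420*S//2,560*S//2),np.uint8)
            h=hull(c,box(q[0],q[1],q[2],*dims,*cxy));cv2.fillConvexPoly(f,np.round((h+.5)*S/2*16).astype(int),1,shift=4)
            M=cv2.resize(m.astype(np.uint8),None,fx=S/2,fy=S/2,interpolation=cv2.INTER_NEAREST)
            r+=1-(f&M).sum()/max((f|M).sum(),1)
        return r/len(masks)
    best=None
    for dy in(-.1,0,.1):
        s=np.array([*x0[:2],x0[2]+dy]);sim=np.vstack([s,s+[.01,0,0],s+[0,.01,0],s+[0,0,.1]])
        o=minimize(cost,s,method="Nelder-Mead",options=dict(initial_simplex=sim,xatol=2e-4,fatol=1e-4))
        if best is None or o.fun<best.fun:best=o
    return np.round(best.x,4),round(1-best.fun,3)
def hsv(im):
    h=cv2.cvtColor(im,cv2.COLOR_RGB2HSV).astype(int);return h[...,0],h[...,1],h[...,2]
E
python3 - <<'E'
from h import *
im={c:cv2.imread(f"pics/{c}0.png")[:,:,::-1].copy() for c in("top","scene")}
a=px2w("top",(415.5,152.5),.012);b=px2w("top",(408.2,277.5),.012)
print("base corners",a,b,np.linalg.norm(a-b)); d=a-b;yaw=np.arctan2(d[1],d[0]);R=np.array([[np.cos(yaw),-np.sin(yaw)],[np.sin(yaw),np.cos(yaw)]])
O=(a+b)[:2]/2-R@[0,.04];print("rail",O,yaw,[(O+R@[x,0]).round(3).tolist() for x in(.108,.036,-.036,-.108)])
h,s,v=hsv(im["top"]);h2,s2,v2=hsv(im["scene"])
for n,uv,rng,k in(("green",(449,163),(50,80),.108),("blue",(444,197),(105,120),.036),("yellow",(443,229),(20,32),-.036)):
    m=blob((h>rng[0])&(h<rng[1])&(s>110)&(v>60)&(np.abs(np.arange(560)-445)<15),uv)
    p=O+R@[k,0];print(n,m.sum(),fit({"top":m},(*p,yaw),(.036,.02,.072,.102)))
m=blob((h>110)&(h<125)&(s>150)&(v>60),(330,140));m2=blob((h2>110)&(h2<125)&(s2>150)&(v2>60),(205,244))
p=px2w("top",(330,140),.01);print("dish",m.sum(),fit({"top":m},(p[0],p[1],0),(.09,.23,0,.022)),fit({"scene":m2},(p[0],p[1],0),(.09,.23,0,.022)))
print("hsv case",[ (h[r,c],s[r,c],v[r,c]) for c,r in((105,200),(110,180),(85,200))],[(h2[r,c],s2[r,c],v2[r,c]) for c,r in((405,309),(405,340))], "grip",[(h[199,275],s[199,275],v[199,275]),(h[185,275],s[185,275],v[185,275])])
# case by crop edges: left u=85+33/4, right 85+140/4; v 160+37/4 .. 160+300/4
for z,uv in((.04,(93.5,199)),(.0,(120.5,199)),(.04,(105,169.5)),(0.02,(105,234.5))): print("case edge",px2w("top",uv,z).round(3))
# wedge grip top corners in crop -> z .0405
for q in((480,92),(585,86),(592,133),(483,146)): print("grip",px2w("top",(225+(q[0]-325)/4,170+q[1]/4),.0405).round(4))
for q in((447,88),(478,88),(480,153),(452,153)): print("body",px2w("top",(225+(q[0]-325)/4,170+q[1]/4),.0405).round(4))
for q in((249,148),(262,270),(153,280),(143,163)): print("leaf",px2w("top",q,.03).round(4))
E
```

```text
base corners [ 0.63057809 -0.31681583  0.012     ] [ 0.33619636 -0.28366708  0.012     ] 0.2962422024432765
rail [ 0.47891133 -0.33999025] -0.11213229937224937 [[0.586, -0.352], [0.515, -0.344], [0.443, -0.336], [0.372, -0.328]]
green 149 (array([ 0.5894, -0.355 , -0.1647]), np.float64(0.513))Traceback (most recent call last):
  File "<stdin>", line 9, in <module>
  File "h.py", line 39, in fit
    o=minimize(cost,s,method="Nelder-Mead",options=dict(initial_simplex=sim,xatol=2e-4,fatol=1e-4))
    res = _minimize_neldermead(fun, x0, args, callback, bounds=bounds,
                               **options)
    fsim[k] = func(sim[k])
              ~~~~^^^^^^^^
    fx = function(np.copy(x), *(wrapper_args + args))
  File "h.py", line 32, in cost
    h=hull(c,box(q[0],q[1],q[2],*dims,*cxy));cv2.fillConvexPoly(f,np.round((h+.5)*S/2*16).astype(int),1,shift=4)
  File "h.py", line 21, in hull
    def hull(c,B): return cv2.convexHull(np.array([w2px(c,p) for p in B],np.float32))[:,0]
                                                   ~~~~^^^^^
  File "h.py", line 8, in w2px
    i=camera_info(c);K=np.array(i["intrinsics"]);T=np.linalg.inv(np.array(i["extrinsics"]))
ValueError: time passes only in moves, steps and waits
```

```bash
sed -i 's/^import cv2,numpy as np/import cv2,numpy as np,functools\ncamera_info=functools.lru_cache(camera_info)/' h.py; cat > m1.py <<'E'
from h import *
im={c:cv2.imread(f"pics/{c}0.png")[:,:,::-1].copy() for c in("top","scene")}
yaw=-.1121;O=np.array([.4789,-.34]);R=np.array([[np.cos(yaw),-np.sin(yaw)],[np.sin(yaw),np.cos(yaw)]])
h,s,v=hsv(im["top"]);h2,s2,v2=hsv(im["scene"])
for n,uv,rng,k in(("green",(449,163),(50,80),.108),("blue",(444,197),(105,120),.036),("yellow",(443,229),(20,32),-.036)):
    m=(h>rng[0])&(h<rng[1])&(s>110)&(v>40)
    m=blob(cv2.morphologyEx(m.astype(np.uint8),cv2.MORPH_OPEN,np.ones((3,3))),uv)
    p=O+R@[k,0];print(n,m.sum(),fit({"top":m},(*p,yaw),(.036,.02,.072,.102)))
m=blob((h>110)&(h<125)&(s>150)&(v>60),(330,140));m2=blob((h2>110)&(h2<125)&(s2>150)&(v2>60),(205,244))
p=px2w("top",(330,140),.01);print("dish",m.sum(),fit({"top":m},(p[0],p[1],0),(.09,.23,0,.022)),fit({"scene":m2},(p[0],p[1],0),(.09,.23,0,.022)))
for z,uv in((.04,(93.5,199)),(.0,(120.5,199)),(.04,(105,169.5)),(0.02,(105,234.5))): print("case edge",px2w("top",uv,z).round(3))
for q in((480,92),(585,86),(592,133),(483,146)): print("grip",px2w("top",(225+(q[0]-325)/4,170+q[1]/4),.0405).round(4))
for q in((447,88),(478,88),(480,153),(452,153)): print("body",px2w("top",(225+(q[0]-325)/4,170+q[1]/4),.0405).round(4))
for q,z in zip(((249,148),(262,270),(153,280),(143,163)),(.055,.055,.023,.023)): print("leaf",px2w("top",q,z).round(4))
E
python3 m1.py
```

```text
green 202 (array([ 0.5896, -0.3504, -0.2164]), np.float64(0.706))
blue 114 (array([ 0.5169, -0.3467,  0.2798]), np.float64(0.416))
yellow 125 (array([ 0.4451, -0.3352,  0.1066]), np.float64(0.45))
dish 3284 (array([ 0.6643, -0.1099,  0.0812]), np.float64(0.852)) (array([ 0.6602, -0.1074, -0.0736]), np.float64(0.285))
case edge [0.522 0.432 0.04 ]
case edge [0.527 0.387 0.   ]
case edge [0.59  0.409 0.04 ]
case edge [0.442 0.411 0.02 ]
grip [0.5316 0.0465 0.0405]
grip [ 0.5345 -0.0134  0.0405]
grip [ 0.5074 -0.0169  0.0405]
grip [0.5006 0.045  0.0405]
body [0.5341 0.0653 0.0405]
body [0.5339 0.0476 0.0405]
body [0.4967 0.0467 0.0405]
body [0.4968 0.0626 0.0405]
leaf [0.6331 0.0789 0.055 ]
leaf [0.3591 0.0513 0.055 ]
leaf [0.3384 0.298  0.023 ]
leaf [0.6081 0.3285 0.023 ]
```

```bash
cat > st.py <<'E'
from h import *
from scipy.spatial.transform import Rotation as R
s=read_state();r=R.from_euler("xyz",s["eef_rot"])
print("t",round(s["time"],2),"p",np.round(s["position"],4),"yax",r.apply([0,1,0]).round(3),"zax",r.apply([0,0,1]).round(3),"F",np.round(s["wrist_force"],1),"w",round(s["grip_width"],4),"g",np.round(s["grasp_force"],1),"q",np.round(s["joint_pos"],2))
E
python3 st.py
```

```text
t 1.3 p [ 0.1912 -0.5951  0.2105] yax [ 0.306 -0.952  0.   ] zax [ 0. -0. -1.] F [-0.   0.6 -1.1] w 0.0852 g 0.0 q [-1.37  0.22  1.61  0.    1.31 -0.11]
```

```bash
python3 -m jog '{"hand":[1,1,1,1,1,1,1,1],"xyz":[[0.8,1.5,0],[1.6,3,0],[2.4,4.5,0],[3.2,6,0],[4,7.5,0],[4.8,9,0],[5.6,10.5,0],[6.4,12,0]],"turn":[[0,0,0.8],[0,0,1.6],[0,0,2.4],[0,0,3.2],[0,0,4],[0,0,4.8],[0,0,5.6],[0,0,6.4]]}' 60; python3 -m jog '{"hand":[1,1,1,1,1,1,1,1],"xyz":[[0.8,1.5,0],[1.6,3,0],[2.4,4.5,0],[3.2,6,0],[4,7.5,0],[4.8,9,0],[5.6,10.5,0],[6.4,12,0]],"turn":[[0,0,0.8],[0,0,1.6],[0,0,2.4],[0,0,3.2],[0,0,4],[0,0,4.8],[0,0,5.6],[0,0,6.6]]}' 60; python3 -m jog '{"hand":[0.7,0.7,0.7],"xyz":[[0,0,-1],[0.2,0,-2],[0.2,0,-3]],"turn":[[0,0,0],[0,0,0],[0,0,0]]}'; python3 st.py
```

```text
time: 1.97
position: [0.3486, -0.2992, 0.2108]
eef_rot: [3.141, 0.0, 0.984]
wrist_force: [2.0, -0.0, 0.1]
grip_width: 0.0854
grasp_force: 0.0
time: 2.63
position: [0.5056, -0.0047, 0.2109]
eef_rot: [3.141, 0.0, 1.677]
wrist_force: [0.1, -0.8, 0.8]
grip_width: 0.0857
grasp_force: 0.0
time: 2.88
position: [0.5116, -0.0057, 0.1356]
eef_rot: [3.138, 0.001, 1.675]
wrist_force: [0.1, -0.2, -0.2]
grip_width: 0.06
grasp_force: 0.0
t 2.88 p [ 0.5116 -0.0057  0.1356] yax [0.995 0.104 0.003] zax [ 0.003 -0.001 -1.   ] F [ 0.1 -0.2 -0.2] w 0.06 g 0.0 q [-0.15  0.05  1.95 -0.    1.14 -0.25]
```

```bash
python3 -m jog '{"hand":[0.7,0.7,0.7,0.7,0.7,0.7],"xyz":[[0.3,0.7,0],[0.3,0.7,-1.2],[0.3,0.7,-2.4],[0.3,0.7,-3.6],[0.3,0.7,-4.4],[0.3,0.7,-4.6]],"turn":[[0,0,0],[0,0,0],[0,0,0],[0,0,0],[0,0,0],[0,0,0]]}'; python3 - <<'E'
from h import *
a=crop(read_camera("top"),215,150,110,100,4);b=crop(read_camera("scene"),220,180,90,90,4)
W=np.zeros((400,800,3),np.uint8);W[:400,:440]=a;W[:360,440:800]=b;cv2.imwrite("pics/g1.png",W)
E
```

```text
time: 3.38
position: [0.5136, 0.0112, 0.0165]
eef_rot: [-3.134, -0.002, 1.672]
wrist_force: [-0.6, -0.3, -0.2]
grip_width: 0.0596
grasp_force: 0.0
```

View pics/g1.png

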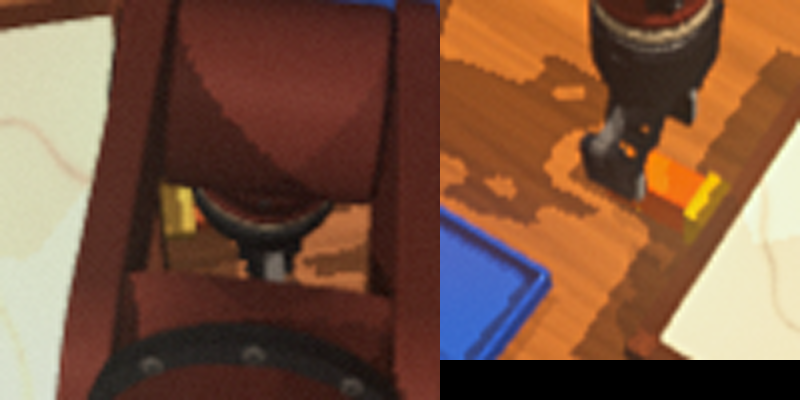

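The scene crop shows the fingers straddling the orange grip near its rear half, at about (630,170), with the yellow body clear.

```bash
python3 -m jog '{"hand":[0.7,0.7,0,0,0,0,0,0],"xyz":[[0.2,0,0],[0.2,0,0],[0.2,0,0],[0.2,0,0],[0.2,0,0],[0.2,0,0],[0.2,0,0],[0.2,0,0]],"turn":[[0,0,0],[0,0,0],[0,0,0],[0,0,0],[0,0,0],[0,0,0],[0,0,0],[0,0,0]]}' 70; python3 st.py
```

```text
time: 4.15
position: [0.5223, 0.0107, 0.0206]
eef_rot: [3.142, 0.0, 1.672]
wrist_force: [-0.5, 0.1, -0.8]
grip_width: -0.0001
grasp_force: 0.0
t 4.15 p [0.5223 0.0107 0.0206] yax [0.995 0.101 0.   ] zax [ 0. -0. -1.] F [-0.5  0.1 -0.8] w -0.0001 g 0.0 q [-0.11  0.25  1.98 -0.    0.92 -0.22]
```

```bash
python3 - <<'E'
from h import *
a=crop(read_camera("top"),215,150,110,100,4);b=crop(read_camera("scene"),230,190,75,66,6)
W=np.zeros((400,800,3),np.uint8);W[:400,:440]=a;W[:396,445:800]=b[:396,:355];cv2.imwrite("pics/g2.png",W)
p=read_state()["position"];print(w2px("scene",p),w2px("top",p))
for q in((.5186,-.017,.04),(.513,.046,.04),(.5186,-.017,0)):print(w2px("scene",q),w2px("top",q))
E
```

```text
[272.13491544 224.16709469] [279.34460131 198.1476868 ]
[264.58059374 214.26264954] [291.68153944 198.4193708 ]
[284.96520621 224.87706535] [264.02880556 201.13099697]
[264.88321532 221.78227091] [290.8284625  200.77278751]
```

View pics/g2.png

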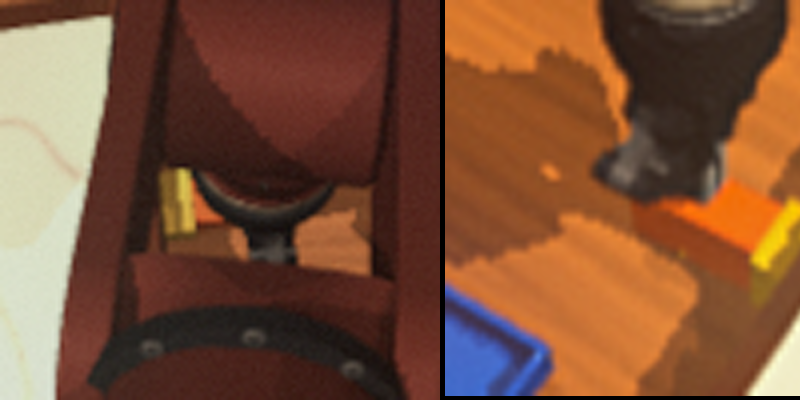

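```bash
python3 - <<'E'
from h import *
for q in((.545,.011,.01),(.545,.0,.01),(.545,-.02,.01),(.545,.011,.03),(.545,-.02,.03),(.484,.011,.02),(.484,-.02,.02),(.484,-.02,.05)):print(q,w2px("scene",q).round(1),((w2px("scene",q)-[220,180])*4+[440,0]).round())
s=read_state();print({k:np.round(v,3) for k,v in s.items()})
E
```

```text
(0.545, 0.011, 0.01) [267.2 232.1] [629. 208.]
(0.545, 0.0, 0.01) [264. 230.] [616. 200.]
(0.545, -0.02, 0.01) [258.1 226.2] [592. 185.]
(0.545, 0.011, 0.03) [267.1 228.5] [628. 194.]
(0.545, -0.02, 0.03) [257.8 222.5] [591. 170.]
(0.484, 0.011, 0.02) [280.6 214.5] [682. 138.]
(0.484, -0.02, 0.02) [271.4 208.8] [646. 115.]
(0.484, -0.02, 0.05) [271.3 202.9] [645.  92.]
{'time': np.float64(4.25), 'joint_pos': array([-0.114,  0.252,  1.975, -0.   ,  0.915, -0.215]), 'joint_velocities': array([ 0.002,  0.002, -0.001,  0.   ,  0.   ,  0.   ]), 'joint_torque': array([ 1.0000e-03, -3.4290e+01, -2.3544e+01, -0.0000e+00,  0.0000e+00,
       -0.0000e+00]), 'position': array([0.522, 0.011, 0.02 ]), 'eef_rot': array([-3.141, -0.   ,  1.672]), 'wrist_force': array([0.152, 0.105, 0.341]), 'torque': array([-0.039, -0.053, -0.011]), 'grasp_force': np.float64(0.0), 'grip_width': np.float64(-0.0)}
```

```bash
python3 - <<'E'
from h import *
np.save("a.npy",crop(read_camera("scene"),230,150,65,85,6))
E
python3 -m jog '{"hand":[0,0,0,0,0],"xyz":[[0,0,0.7],[0,0,1.4],[0,0,2],[0,0,2],[0,0,2]],"turn":[[0,0,0],[0,0,0],[0,0,0],[0,0,0],[0,0,0]]}'; python3 - <<'E'
from h import *
W=np.hstack([np.load("a.npy"),crop(read_camera("scene"),230,150,65,85,6)]);cv2.imwrite("pics/g3.png",W)
p=np.array(read_state()["position"]);print(p,(w2px("scene",p)-[230,150])*6,(w2px("scene",p-[0,0,.008])-[230,150])*6)
E
```

```text
time: 4.72
position: [0.5233, 0.0106, 0.0713]
eef_rot: [3.139, 0.001, 1.672]
wrist_force: [-0.3, -0.9, -0.7]
grip_width: 0.0001
grasp_force: 0.0
[0.52219127 0.01068252 0.07016819] [252.23985477 387.54976082] [252.35262234 397.06811151]
```

View pics/g3.png

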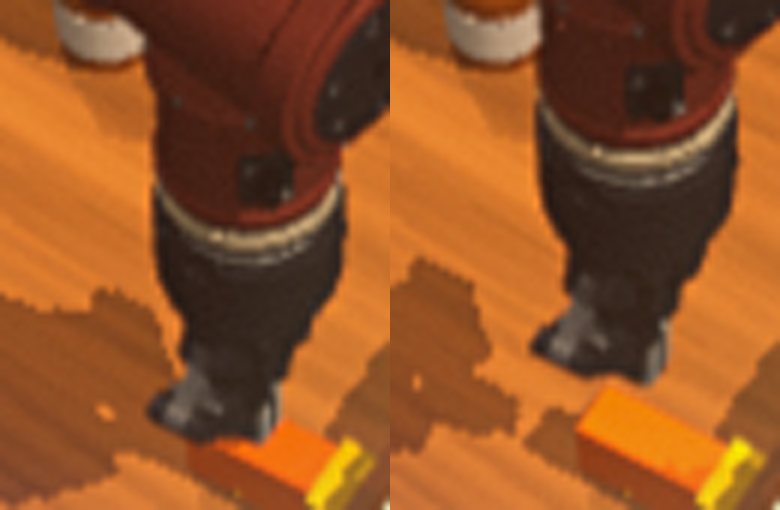

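The left half shows the shut fingertips just over the top face of the block at about (250,435), not around it. The tips seem some 25 to 30 mm higher than the pose suggests. I'll check this by touching the bare table.

```bash
python3 -m jog '{"hand":[0,0,0,0,0,0],"xyz":[[0.1,-1,0],[0.2,-2,0],[0.3,-3.2,0],[0.3,-3.2,-1],[0.3,-3.2,-1.8],[0.3,-3.2,-1.8]],"turn":[[0,0,0],[0,0,0],[0,0,0],[0,0,0],[0,0,0],[0,0,0]]}'; for i in 1 2 3 4 5; do python3 -m jog '{"hand":[0,0,0],"xyz":[[0,0,-0.1],[0,0,-0.2],[0,0,-0.2]],"turn":[[0,0,0],[0,0,0],[0,0,0]]}' | egrep 'pos|wrist'; done
```

```text
time: 5.27
position: [0.5245, -0.0686, 0.0199]
eef_rot: [-3.131, -0.004, 1.671]
wrist_force: [-0.9, -0.2, -0.7]
grip_width: 0.0001
grasp_force: 0.0
position: [0.5301, -0.069, 0.0207]
wrist_force: [-0.5, -0.0, 0.6]
position: [0.5301, -0.0692, 0.0157]
wrist_force: [-0.4, -0.3, -0.5]
position: [0.5295, -0.0692, 0.01]
wrist_force: [-0.1, 0.4, 0.3]
position: [0.5294, -0.0692, 0.0049]
wrist_force: [-0.1, -0.3, 0.7]
position: [0.5294, -0.0692, -0.0001]
wrist_force: [0.0, -0.0, 0.3]
```

```bash
python3 -m jog '{"hand":[0,0,0,0,0,0,0],"xyz":[[0,0,-0.2],[0,0,-0.2],[0,0,-0.4],[0,0,-0.4],[0,0,-0.4],[0,0,-0.4],[0,0,-0.4]],"turn":[[0,0,0],[0,0,0],[0,0,0],[0,0,0],[0,0,0],[0,0,0],[0,0,0]]}' | egrep 'pos|wrist'; python3 -m jog '{"hand":[0,0,0,0],"xyz":[[0,0,-0.1],[0,0,-0.2],[0,0,-0.2],[0,0,-0.2]],"turn":[[0,0,0],[0,0,0],[0,0,0],[0,0,0]]}' | egrep 'pos|wrist'
```

```text
position: [0.53, -0.0694, -0.0094]
wrist_force: [-0.0, 0.1, -1.0]
position: [0.5296, -0.0692, -0.0148]
wrist_force: [-1.3, 0.2, -0.1]
```

```bash
python3 - <<'E'
from h import *
W=crop(read_camera("scene"),200,140,100,100,6);cv2.imwrite("pics/g4.png",W)
p=np.array(read_state()["position"]);print(p,(w2px("scene",p)-[200,140])*6,(w2px("scene",p+[0,0,.03])-[200,140])*6)
E
```

```text
[ 0.52969231 -0.06927467 -0.01467827] [286.43583614 465.97586832] [282.89853124 432.52931175]
```

View pics/g4.png

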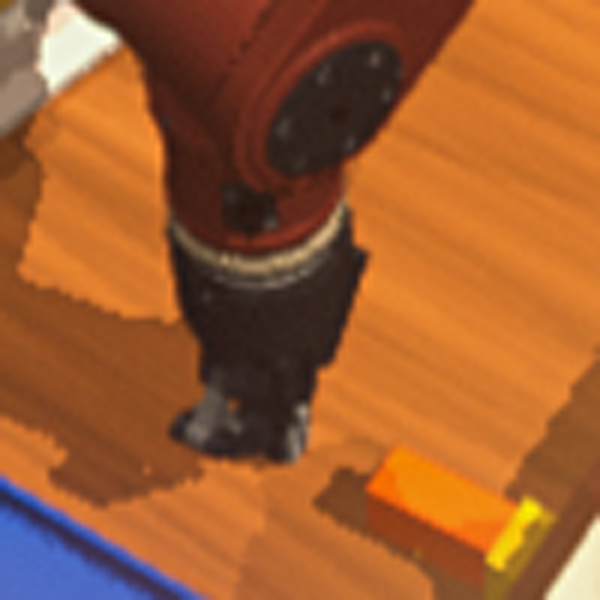

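The tips still float slightly over the table at about (290,455), though the pose reads z = -15 mm. I'll keep descending in small steps until contact.

```bash
python3 -m jog '{"hand":[0,0,0,0],"xyz":[[0,0,-0.1],[0,0,-0.2],[0,0,-0.2],[0,0,-0.2]],"turn":[[0,0,0],[0,0,0],[0,0,0],[0,0,0]]}' | egrep 'pos|wrist'; python3 -m jog '{"hand":[0,0,0,0],"xyz":[[0,0,-0.1],[0,0,-0.1],[0,0,-0.1],[0,0,-0.1]],"turn":[[0,0,0],[0,0,0],[0,0,0],[0,0,0]]}' | egrep 'pos|wrist'
```

```text
position: [0.5296, -0.0692, -0.0198]
wrist_force: [0.3, 0.0, -0.3]
position: [0.5303, -0.0694, -0.0207]
wrist_force: [-2.6, 0.2, 7.6]
```

```bash
python3 -m jog '{"hand":[0,0,0.7,0.7,0.7,0.7,0.7,0.7],"xyz":[[0,0,1],[0,0,2],[0,0,3],[0,0.8,3],[-0.2,2,3],[-0.45,3.2,3],[-0.45,3.2,3],[-0.45,3.2,3]],"turn":[[0,0,0],[0,0,0],[0,0,0],[0,0,0],[0,0,0],[0,0,0],[0,0,0],[0,0,0]]}'; python3 -c "from bench import *;print(tips_ahead)"
```

```text
time: 8.82
position: [0.5181, 0.0119, 0.0529]
eef_rot: [-3.141, 0.0, 1.675]
wrist_force: [-0.7, 0.1, 1.1]
grip_width: 0.0599
grasp_force: 0.0
0.008
```

Now down to z = -12 mm, which puts the true tips about 10 mm above the table, and close.

```bash
python3 -m jog '{"hand":[0.7,0.7,0.7,0.7,0.7],"xyz":[[0,0,-1],[0,0,-2],[0,0,-2.6],[0,0,-2.6],[0,0,-2.6]],"turn":[[0,0,0],[0,0,0],[0,0,0],[0,0,0],[0,0,0]]}';  python3 -m jog '{"hand":[0,0,0,0,0,0,0,0],"xyz":[[0,0,0],[0,0,0],[0,0,0],[0,0,0],[0,0,0],[0,0,0],[0,0,0],[0,0,0]],"turn":[[0,0,0],[0,0,0],[0,0,0],[0,0,0],[0,0,0],[0,0,0],[0,0,0],[0,0,0]]}' 70
```

```text
time: 9.23
position: [0.5178, 0.0099, -0.0129]
eef_rot: [-3.139, -0.0, 1.671]
wrist_force: [0.2, 0.4, 0.5]
grip_width: 0.0599
grasp_force: 0.0
time: 9.9
position: [0.5227, 0.01, -0.0096]
eef_rot: [3.134, 0.002, 1.671]
wrist_force: [4.9, -1.1, 2.2]
grip_width: 0.0271
grasp_force: 70.2
```

```bash
python3 -m jog '{"hand":[0,0,0,0,0,0,0,0],"xyz":[[0.01,-0.1,0],[0.02,-0.2,0],[0.03,-0.3,0],[0.04,-0.4,0],[0.05,-0.5,0],[0.05,-0.5,0],[0.05,-0.5,0],[0.05,-0.5,0]],"turn":[[0,0,0],[0,0,0],[0,0,0],[0,0,0],[0,0,0],[0,0,0],[0,0,0],[0,0,0]]}' ; python3 -m jog '{"hand":[0,0,0,0,0,0,0,0],"xyz":[[0,0,0],[0,0,0],[0,0,0],[0,0,0],[0,0,0],[0,0,0],[0,0,0],[0,0,0]],"turn":[[0,0,0],[0,0,0],[0,0,0],[0,0,0],[0,0,0],[0,0,0],[0,0,0],[0,0,0]]}'; python3 - <<'E'
from h import *
for c in("top","scene"): print(c,recognise(c,"wedge")[:2] if read_camera(c) is not None else 0)
E
```

```text
time: 10.57
position: [0.5214, 0.0023, -0.0097]
eef_rot: [3.138, -0.006, 1.67]
wrist_force: [0.2, 13.3, 9.4]
grip_width: 0.0268
grasp_force: 71.0
time: 11.23
position: [0.5214, 0.0022, -0.0097]
eef_rot: [3.138, -0.006, 1.67]
wrist_force: [0.8, 14.9, 9.2]
grip_width: 0.0271
grasp_force: 71.0
top [{'uv': [266.1, 202.9], 'score': 0.55}]
scene [{'uv': [282.6, 227.7], 'score': 0.82}]
```

```bash
python3 -m jog '{"hand":[0,0,0,0,0,0,0,0],"xyz":[[0.01,-0.1,0],[0.02,-0.2,0],[0.03,-0.3,0],[0.04,-0.4,0],[0.05,-0.5,0],[0.05,-0.5,0],[0.05,-0.5,0],[0.05,-0.5,0]],"turn":[[0,0,0],[0,0,0],[0,0,0],[0,0,0],[0,0,0],[0,0,0],[0,0,0],[0,0,0]]}' ; python3 -m jog '{"hand":[0,0,0,0,0,0,0,0],"xyz":[[0,0,0],[0,0,0],[0,0,0],[0,0,0],[0,0,0],[0,0,0],[0,0,0],[0,0,0]],"turn":[[0,0,0],[0,0,0],[0,0,0],[0,0,0],[0,0,0],[0,0,0],[0,0,0],[0,0,0]]}'|egrep 'pos|for'; python3 - <<'E'
from h import *
cv2.imwrite("pics/s1.png",np.vstack([crop(read_camera("scene"),220,180,190,145,4)[:580]]))
E
```

```text
time: 12.1
position: [0.5219, -0.0098, -0.0097]
eef_rot: [3.14, -0.007, 1.671]
wrist_force: [-0.9, 15.2, 13.1]
grip_width: 0.0266
grasp_force: 71.0
position: [0.5219, -0.0098, -0.0097]
wrist_force: [-1.4, 15.8, 11.7]
grasp_force: 71.1
```

View pics/s1.png

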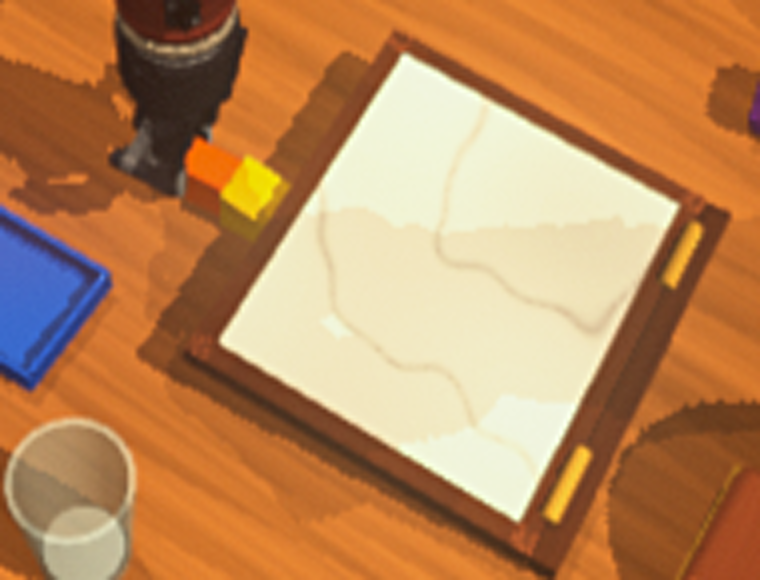

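The wedge follows the gripper, with more yellow showing at (255,190), and the leaf is sinking. I'll keep tugging.

```bash
python3 -m jog '{"hand":[0,0,0,0,0,0,0,0],"xyz":[[0.01,-0.1,0],[0.02,-0.2,0],[0.03,-0.3,0],[0.04,-0.4,0],[0.05,-0.5,0],[0.05,-0.5,0],[0.05,-0.5,0],[0.05,-0.5,0]],"turn":[[0,0,0],[0,0,0],[0,0,0],[0,0,0],[0,0,0],[0,0,0],[0,0,0],[0,0,0]]}' |egrep pos; python3 -m jog '{"hand":[0,0,0,0,0,0,0,0],"xyz":[[0,0,0],[0,0,0],[0,0,0],[0,0,0],[0,0,0],[0,0,0],[0,0,0],[0,0,0]],"turn":[[0,0,0],[0,0,0],[0,0,0],[0,0,0],[0,0,0],[0,0,0],[0,0,0],[0,0,0]]}'|egrep 'pos|for'; python3 -m jog '{"hand":[0,0,0,0,0,0,0,0],"xyz":[[0.01,-0.1,0],[0.02,-0.2,0],[0.03,-0.3,0],[0.04,-0.4,0],[0.05,-0.5,0],[0.05,-0.5,0],[0.05,-0.5,0],[0.05,-0.5,0]],"turn":[[0,0,0],[0,0,0],[0,0,0],[0,0,0],[0,0,0],[0,0,0],[0,0,0],[0,0,0]]}'|egrep pos ; python3 -m jog '{"hand":[0,0,0,0,0,0,0,0],"xyz":[[0,0,0],[0,0,0],[0,0,0],[0,0,0],[0,0,0],[0,0,0],[0,0,0],[0,0,0]],"turn":[[0,0,0],[0,0,0],[0,0,0],[0,0,0],[0,0,0],[0,0,0],[0,0,0],[0,0,0]]}'|egrep 'pos|for'
```

```text
position: [0.523, -0.0222, -0.0097]
position: [0.523, -0.0222, -0.0097]
wrist_force: [-1.7, 15.9, 13.0]
grasp_force: 71.1
position: [0.5242, -0.0346, -0.0097]
position: [0.5242, -0.0346, -0.0097]
wrist_force: [-1.8, 16.0, 12.9]
grasp_force: 71.1
```

```bash
python3 -m jog '{"hand":[0,0,0,0,0,0,0,0],"xyz":[[0.01,-0.1,0],[0.02,-0.2,0],[0.03,-0.3,0],[0.04,-0.4,0],[0.05,-0.5,0],[0.05,-0.5,0],[0.05,-0.5,0],[0.05,-0.5,0]],"turn":[[0,0,0],[0,0,0],[0,0,0],[0,0,0],[0,0,0],[0,0,0],[0,0,0],[0,0,0]]}' |egrep pos; python3 -m jog '{"hand":[0,0,0,0,0,0,0,0],"xyz":[[0,0,0],[0,0,0],[0,0,0],[0,0,0],[0,0,0],[0,0,0],[0,0,0],[0,0,0]],"turn":[[0,0,0],[0,0,0],[0,0,0],[0,0,0],[0,0,0],[0,0,0],[0,0,0],[0,0,0]]}'|egrep 'pos|for'; python3 -m jog '{"hand":[0,0,0,0,0,0,0,0],"xyz":[[0.01,-0.1,0],[0.02,-0.2,0],[0.03,-0.3,0],[0.04,-0.4,0],[0.05,-0.5,0],[0.05,-0.5,0],[0.05,-0.5,0],[0.05,-0.5,0]],"turn":[[0,0,0],[0,0,0],[0,0,0],[0,0,0],[0,0,0],[0,0,0],[0,0,0],[0,0,0]]}'|egrep pos ; python3 -m jog '{"hand":[0,0,0,0,0,0,0,0],"xyz":[[0,0,0],[0,0,0],[0,0,0],[0,0,0],[0,0,0],[0,0,0],[0,0,0],[0,0,0]],"turn":[[0,0,0],[0,0,0],[0,0,0],[0,0,0],[0,0,0],[0,0,0],[0,0,0],[0,0,0]]}'|egrep 'pos|for'
```

```text
position: [0.5254, -0.047, -0.0097]
position: [0.5254, -0.047, -0.0097]
wrist_force: [-2.4, 16.1, 12.7]
grasp_force: 71.2
position: [0.5266, -0.0594, -0.0097]
position: [0.5266, -0.0594, -0.0097]
wrist_force: [-0.9, 15.7, 13.0]
grasp_force: 71.2
```

```bash
python3 -m jog '{"hand":[0,0,0,0,0,0,0,0],"xyz":[[0.01,-0.1,0],[0.02,-0.2,0],[0.03,-0.3,0],[0.04,-0.4,0],[0.05,-0.5,0],[0.05,-0.5,0],[0.05,-0.5,0],[0.05,-0.5,0]],"turn":[[0,0,0],[0,0,0],[0,0,0],[0,0,0],[0,0,0],[0,0,0],[0,0,0],[0,0,0]]}' |egrep pos; python3 -m jog '{"hand":[0,0,0,0,0,0,0,0],"xyz":[[0,0,0],[0,0,0],[0,0,0],[0,0,0],[0,0,0],[0,0,0],[0,0,0],[0,0,0]],"turn":[[0,0,0],[0,0,0],[0,0,0],[0,0,0],[0,0,0],[0,0,0],[0,0,0],[0,0,0]]}'|egrep 'pos|for'; python3 -m jog '{"hand":[0,0,0,0,0,0,0,0],"xyz":[[0.01,-0.1,0],[0.02,-0.2,0],[0.03,-0.3,0],[0.04,-0.4,0],[0.05,-0.5,0],[0.05,-0.5,0],[0.05,-0.5,0],[0.05,-0.5,0]],"turn":[[0,0,0],[0,0,0],[0,0,0],[0,0,0],[0,0,0],[0,0,0],[0,0,0],[0,0,0]]}'|egrep pos ; python3 -m jog '{"hand":[0,0,0,0,0,0,0,0],"xyz":[[0,0,0],[0,0,0],[0,0,0],[0,0,0],[0,0,0],[0,0,0],[0,0,0],[0,0,0]],"turn":[[0,0,0],[0,0,0],[0,0,0],[0,0,0],[0,0,0],[0,0,0],[0,0,0],[0,0,0]]}'|egrep 'pos|for'
```

```text
position: [0.5278, -0.0718, -0.0098]
position: [0.5279, -0.0719, -0.0097]
wrist_force: [-1.5, 17.2, 14.0]
grasp_force: 71.2
position: [0.5291, -0.0843, -0.0097]
position: [0.5291, -0.0843, -0.0097]
wrist_force: [-1.6, 16.5, 14.6]
grasp_force: 71.3
```

```bash
python3 -m jog '{"hand":[0,0,0,0,0,0,0,0],"xyz":[[0.01,-0.1,0],[0.02,-0.2,0],[0.03,-0.3,0],[0.04,-0.4,0],[0.04,-0.4,0],[0.04,-0.4,0],[0.04,-0.4,0],[0.04,-0.4,0]],"turn":[[0,0,0],[0,0,0],[0,0,0],[0,0,0],[0,0,0],[0,0,0],[0,0,0],[0,0,0]]}' |egrep pos; python3 -m jog '{"hand":[0,0,0,0,0,0,0,0],"xyz":[[0,0,0],[0,0,0],[0,0,0],[0,0,0],[0,0,0],[0,0,0],[0,0,0],[0,0,0]],"turn":[[0,0,0],[0,0,0],[0,0,0],[0,0,0],[0,0,0],[0,0,0],[0,0,0],[0,0,0]]}'|egrep 'pos|for'; python3 -m jog '{"hand":[0,0,0,0,0,0,0,0],"xyz":[[0.01,-0.1,0],[0.02,-0.2,0],[0.03,-0.3,0],[0.04,-0.4,0],[0.04,-0.4,0],[0.04,-0.4,0],[0.04,-0.4,0],[0.04,-0.4,0]],"turn":[[0,0,0],[0,0,0],[0,0,0],[0,0,0],[0,0,0],[0,0,0],[0,0,0],[0,0,0]]}'|egrep pos ; python3 -m jog '{"hand":[0,0,0,0,0,0,0,0],"xyz":[[0,0,0],[0,0,0],[0,0,0],[0,0,0],[0,0,0],[0,0,0],[0,0,0],[0,0,0]],"turn":[[0,0,0],[0,0,0],[0,0,0],[0,0,0],[0,0,0],[0,0,0],[0,0,0],[0,0,0]]}'|egrep 'time|pos|for'
```

```text
position: [0.5301, -0.0942, -0.0097]
position: [0.5301, -0.0942, -0.0097]
wrist_force: [-1.9, 16.1, 15.1]
grasp_force: 71.3
position: [0.5318, -0.1079, -0.0097]
time: 23.48
position: [0.5318, -0.1079, -0.0097]
wrist_force: [-1.5, 5.9, 11.1]
grasp_force: 70.8
```

```bash
python3 -m jog '{"hand":[0,0,0,0,0,0,0,0],"xyz":[[0.01,-0.1,0],[0.02,-0.2,0],[0.03,-0.3,0],[0.04,-0.4,0],[0.04,-0.5,0],[0.04,-0.6,0],[0.04,-0.6,0],[0.04,-0.6,0]],"turn":[[0,0,0],[0,0,0],[0,0,0],[0,0,0],[0,0,0],[0,0,0],[0,0,0],[0,0,0]]}' |egrep 'pos|for'; python3 - <<'E'
from h import *
t=read_camera("top");s=read_camera("scene");cv2.imwrite("pics/top2.png",t[:,:,::-1]);cv2.imwrite("pics/scene2.png",s[:,:,::-1])
cv2.imwrite("pics/s2.png",np.vstack([crop(t,130,100,265,190,3)])[:570,:800])
cv2.imwrite("pics/s3.png",crop(s,150,180,250,145,3))
for c in("top","scene"):
  for n in("dish","leaf","case","wedge"):print(c,n,[(d["uv"],round(d["score"],2)) for d in recognise(c,n)][:2])
E
```

```text
position: [0.5328, -0.1233, -0.0097]
wrist_force: [0.0, 5.1, 10.3]
grasp_force: 70.8
top dish [([316.3, 135.3], 0.75)]
top leaf [([238.8, 88.5], 0.7), ([206.7, 214.7], 0.61)]
top case [([105.6, 178.9], 0.89), ([129.4, 335.9], 0.55)]
top wedge [([296.1, 196.3], 0.6)]
scene dish [([205.6, 245.0], 0.7)]
scene leaf [([330.2, 255.1], 0.75)]
scene case [([434.1, 211.2], 0.86), ([400.0, 331.5], 0.61)]
scene wedge [([254.5, 218.1], 0.81), ([172.9, 154.5], 0.71)]
```

View pics/s2.png

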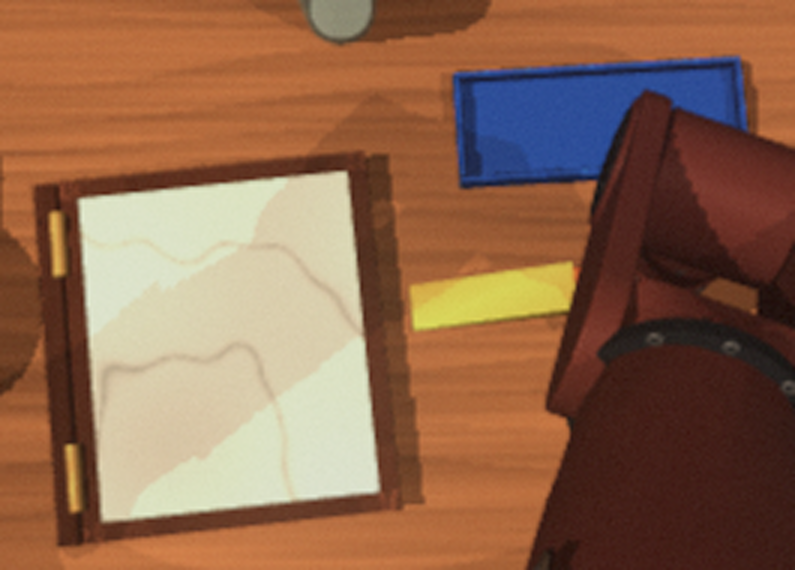

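Top crop: the wedge is fully out, with its tip at (411,308) clear of the leaf's edge. The leaf looks flat, and the dish is at (600,122). The case has been knocked aside and is now at about (106,179) in the full top picture.

```bash
cat > m2.py <<'E'
from h import *
P=lambda q,z:px2w("top",(130+q[0]/3,100+q[1]/3),z)[:2]
a,b,c=P((454,73),.022),P((740,58),.022),P((460,187),.022)
print("dish",a,b,c,"len",np.linalg.norm(a-b),np.linalg.norm(a-c),"centre",(b+c)/2,"yaw",np.arctan2(*(-(a-b)*[1,-1])) )
L=[P(q,.023) for q in((363,152),(402,508),(100,540),(62,185))]
print("leaf",np.round(L,4).tolist(),np.mean(L,0),np.linalg.norm(L[0]-L[1]),np.linalg.norm(L[2]-L[1]),"yaw",np.arctan2(*(L[0]-L[1])[::-1]))
t=(P((410,285),.003)+P((413,330),.003))/2;print("tip",t); k=(P((574,263),.0405)+P((577,315),.0405))/2; print("kink",k,"len",np.linalg.norm(t-k))
E
python3 m2.py;python3 st.py
```

```text
dish [0.69936585 0.00377264] [ 0.70995076 -0.22427009] [6.06975413e-01 2.78732624e-04] len 0.2282882603946999 0.09245647657880779 centre [ 0.65846309 -0.11199568] yaw 0.0463830612331266
leaf [[0.6355, 0.0761], [0.3592, 0.0476], [0.3381, 0.2747], [0.6111, 0.3108]] [0.4859545  0.17728934] 0.2777796033073662 0.2281192687062749 yaw 0.102733633552229
tip [0.51466991 0.03930924]
kink [ 0.52270223 -0.08580966] len 0.125376467104539
t 24.65 p [ 0.5329 -0.1233 -0.0097] yax [0.995 0.101 0.002] zax [ 0.002  0.001 -1.   ] F [-0.2  4.5  8.9] w 0.0269 g 70.8 q [-0.36  0.35  1.92  0.    0.87 -0.46]
```

View pics/s3.png

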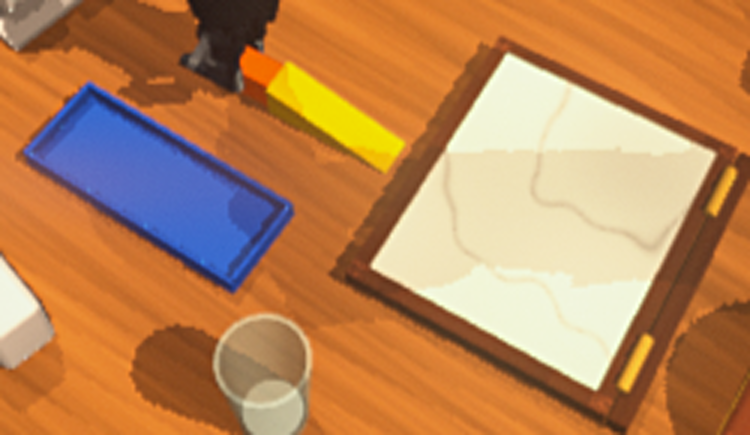

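The scene crop confirms that the leaf is flat and the wedge is free. Next the wedge goes to the dish.

```bash
python3 -m jog '{"hand":[0,0,0,0,0,0,0,0],"xyz":[[0,0,0.6],[0,0,1.2],[0,0,1.8],[0,0,2.4],[0.7,-0.3,2.4],[1.6,-0.7,2.4],[2.6,-1.1,2.4],[3.5,-1.5,2.4]],"turn":[[0,0,0],[0,0,0],[0,0,0],[0,0,0],[0,0,0],[0,0,-0.1],[0,0,-0.2],[0,0,-0.4]]}'; python3 -m jog '{"hand":[0,0,0,0,0,0],"xyz":[[0.8,-0.4,0],[1.5,-0.7,0],[1.8,-0.8,0],[1.8,-0.8,0],[1.8,-0.8,0],[1.8,-0.8,0]],"turn":[[0,0,0],[0,0,0],[0,0,0],[0,0,0],[0,0,0],[0,0,0]]}'; python3 - <<'E'
from h import *
t=read_camera("top");s=read_camera("scene")
for n,i,uv in(("top",t,(300,140)),("scene",s,(230,240))):
    h,sa,v=hsv(i);m=(h>20)&(h<33)&(sa>150)&(v>110);m[:, :180 if n=="scene" else 200]=0;m[:,330:]=0
    m=blob(m,uv);print(n,m.sum(),[np.where(m)[k].min() for k in(1,0)],[np.where(m)[k].max() for k in(1,0)])
cv2.imwrite("pics/s4.png",np.hstack([crop(t,230,90,135,150,3),crop(s,170,170,130,150,3)]))
E
```

```text
time: 25.32
position: [0.6187, -0.1615, 0.0476]
eef_rot: [-3.139, -0.001, 1.631]
wrist_force: [-0.3, 0.0, -0.9]
grip_width: 0.0269
grasp_force: 69.4
time: 25.82
position: [0.6622, -0.1808, 0.0471]
eef_rot: [-3.139, -0.001, 1.631]
wrist_force: [-0.4, -0.2, -2.0]
grip_width: 0.027
grasp_force: 69.4
top 587 [np.int64(292), np.int64(127)] [np.int64(329), np.int64(146)]
scene 718 [np.int64(186), np.int64(213)] [np.int64(234), np.int64(252)]
```

View pics/s4.png

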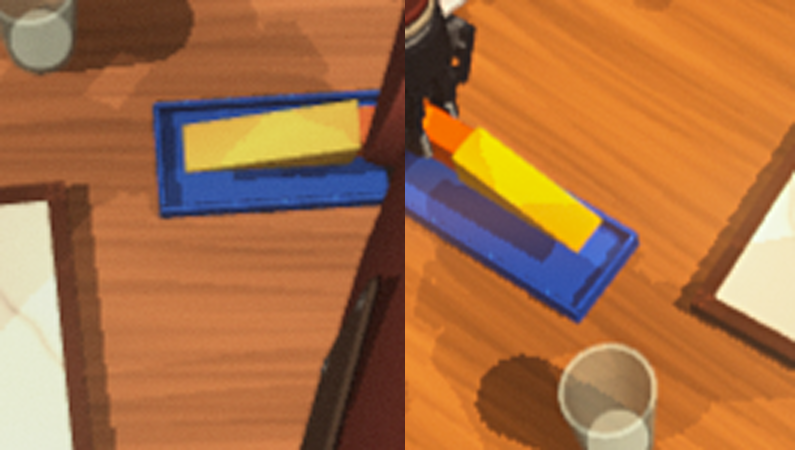

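The wedge hangs over the dish with its tip at (185,150) and appears turned slightly relative to it.

```bash
python3 - <<'E'
from h import *
t=px2w("top",(291.8,140),.060);k=px2w("top",(350.3,131.7),.0975)
print(t,k,np.linalg.norm((t-k)[:2]));d=(t-k)[:2]/np.linalg.norm((t-k)[:2]);yaw=np.arctan2(-d[0],d[1]);print("yaw",yaw,"origin",t[:2]-.095*d, k[:2]-.03*d*-1)
E
python3 st.py
```

```text
[ 0.64948513 -0.01838979  0.06      ] [ 0.65583791 -0.14397285  0.0975    ] 0.1257436390985926
yaw 0.05054324073886808 origin [ 0.65428469 -0.11326847] [ 0.65432226 -0.11401116]
t 25.92 p [ 0.6626 -0.181   0.0475] yax [ 0.998  0.06  -0.002] zax [-0.002  0.001 -1.   ] F [-1.  -0.1 -2.3] w 0.027 g 69.4 q [-0.37  0.51  1.55 -0.    1.08 -0.43]
```

```bash
python3 -m jog '{"hand":[0,0,0,0,0,0,0,0],"xyz":[[0.17,0,-0.4],[0.17,0,-0.9],[0.17,0,-1.4],[0.17,0,-1.8],[0.17,0,-2],[0.17,0,-2.1],[0.17,0,-2.1],[0.17,0,-2.1]],"turn":[[0,0,0],[0,0,0],[0,0,0],[0,0,0],[0,0,0],[0,0,0],[0,0,0],[0,0,0]]}';python3 -m jog '{"hand":[0.4,0.4,0.4,0.4,0.4,0.4,0.4,0.4],"xyz":[[0,0,0],[0,0,0],[0,0,0],[0,0,0],[0,0,0.2],[0,0,0.8],[0,0,1.8],[0,0,3]],"turn":[[0,0,0],[0,0,0],[0,0,0],[0,0,0],[0,0,0],[0,0,0],[0,0,0],[0,0,0]]}'
```

```text
time: 26.58
position: [0.6681, -0.1815, -0.0046]
eef_rot: [-3.141, -0.001, 1.63]
wrist_force: [-2.2, 1.3, 2.0]
grip_width: 0.0271
grasp_force: 69.8
time: 27.25
position: [0.6668, -0.1813, 0.07]
eef_rot: [-3.138, -0.002, 1.63]
wrist_force: [0.9, -0.4, -0.2]
grip_width: 0.034
grasp_force: 0.0
```

```bash
python3 -m jog '{"hand":[0.4,0.5,0.5,0.5,0.5,0.5,0.5,0.5],"xyz":[[0,0,1.2],[0,0,2.6],[-0.8,-0.6,3],[-1.6,-1.1,3],[-2.4,-1.6,3],[-3.2,-2.2,3],[-4,-2.8,3],[-4.8,-3.4,3]],"turn":[[0,0,0.5],[0,0,1.5],[0,0,2.5],[0,0,3.5],[0,0,4.5],[0,0,5.5],[0,0,6.5],[0,0,7.5]]}'; python3 -m jog '{"hand":[0.5,0.5,0.5,0.5,0.5,0.5,0.5,0.5],"xyz":[[-0.8,-0.5,0],[-1.6,-1,0],[-2.4,-1.6,0],[-3.2,-2.2,0],[-4.1,-2.8,0],[-4.1,-2.8,0],[-4.1,-2.8,0],[-4.1,-2.8,0]],"turn":[[0,0,1],[0,0,2],[0,0,3],[0,0,4],[0,0,5],[0,0,5.9],[0,0,5.9],[0,0,5.9]]}'; python3 st.py; python3 - <<'E'
from h import *
t=read_camera("top");s=read_camera("scene");cv2.imwrite("pics/scene3.png",s[:,:,::-1]);cv2.imwrite("pics/top3.png",t[:,:,::-1])
cv2.imwrite("pics/s5.png",np.hstack([crop(s,110,100,135,180,3),crop(t,270,100,130,180,3)]))
E
```

```text
time: 27.92
position: [0.5479, -0.2676, 0.1474]
eef_rot: [3.141, 0.002, 2.421]
wrist_force: [0.3, 0.1, -0.5]
grip_width: 0.0427
grasp_force: 0.0
time: 28.58
position: [0.4462, -0.3373, 0.1469]
eef_rot: [-3.141, 0.002, 3.03]
wrist_force: [-0.0, -0.1, 0.2]
grip_width: 0.043
grasp_force: 0.0
t 28.58 p [ 0.4462 -0.3373  0.1469] yax [ 0.111  0.994 -0.001] zax [ 0.002 -0.001 -1.   ] F [-0.  -0.1  0.2] w 0.043 g 0.0 q [-0.77  0.14  1.83  0.    1.17 -2.23]
```

View pics/s5.png

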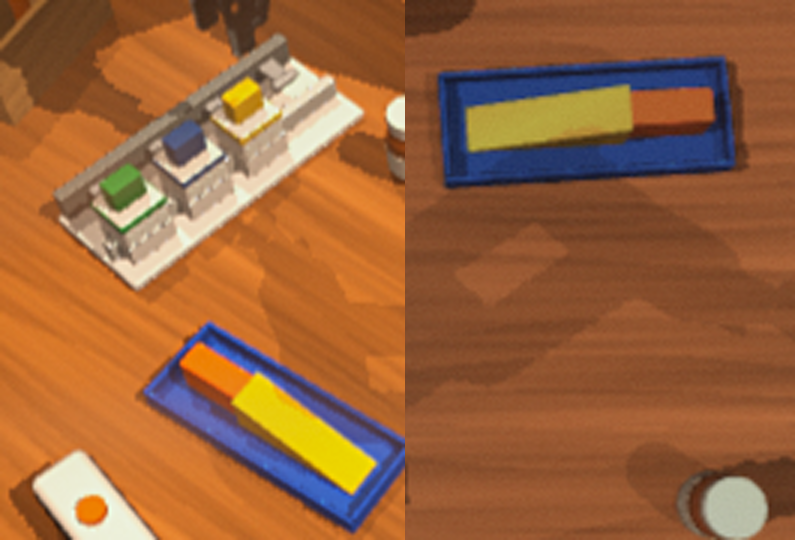

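The wedge lies flat inside the dish, at (590,115) on the right. The three cassettes stand on the rail with tab tops at green (122,176), blue (183,134) and yellow (241,92) in the left crop.

```bash
python3 - <<'E'
from h import *
for n,q in(("green",(122,178)),("blue",(183,134)),("yellow",(242,92))):print(n,px2w("scene",(110+q[0]/3,100+q[1]/3),.100))
i=cv2.imread("pics/scene3.png")[:,:,::-1].copy();h,s,v=hsv(i)
for n,uv,r,k in(("green",(151,161),(50,85),(.5875,-.351)),("blue",(171,146),(105,125),(.516,-.344)),("yellow",(191,132),(18,32),(.444,-.337))):
    m=blob((h>r[0])&(h<r[1])&(s>90)&(v>40),uv);print(n,m.sum(),fit({"scene":m},(*k,-.11),(.036,.02,.072,.102)))
E
```

```text
green [ 0.59034784 -0.34961055  0.1       ]
blue [ 0.51972085 -0.3414327   0.1       ]
yellow [ 0.44851289 -0.33264682  0.1       ]
green 3182 (array([ 0.5875, -0.351 , -0.21  ]), np.float64(0.0))
blue 1311 (array([ 0.516, -0.344, -0.21 ]), np.float64(0.0))
yellow 133 (array([ 0.4456, -0.3382,  0.0344]), np.float64(0.751))
```

```bash
python3 -m jog '{"hand":[0.5,0.5,0.5,0.5,0.5,0.5],"xyz":[[0,0,-1],[0,0,-2],[0,0,-3],[0,0,-3.5],[0,0,-3.7],[0,0,-3.7]],"turn":[[0,0,0],[0,0,0],[0,0,0],[0,0,0],[0,0,0],[0,0,0]]}'; python3 -m jog '{"hand":[0,0,0,0,0,0,0,0],"xyz":[[0,0,0],[0,0,0],[0,0,0],[0,0,0],[0,0,0],[0,0,0],[0,0,0],[0,0,0]],"turn":[[0,0,0],[0,0,0],[0,0,0],[0,0,0],[0,0,0],[0,0,0],[0,0,0],[0,0,0]]}' 60
```

```text
time: 29.18
position: [0.4455, -0.3357, 0.0517]
eef_rot: [3.14, -0.002, 3.034]
wrist_force: [-0.5, -0.3, -0.6]
grip_width: 0.0429
grasp_force: 0.0
time: 29.85
position: [0.4472, -0.3365, 0.0547]
eef_rot: [3.141, 0.003, 3.033]
wrist_force: [1.8, 4.9, 5.5]
grip_width: 0.0191
grasp_force: 61.1
```

```bash
python3 -m jog '{"hand":[0,0,0,0,0,0,0,0],"xyz":[[0,0,0.2],[0,0,0.4],[0,0,0.6],[0,0,0.9],[0,0,1.3],[0,0,2],[0,0,2.8],[0,0,3.6]],"turn":[[0,0,0],[0,0,0],[0,0,0],[0,0,0],[0,0,0],[0,0,0],[0,0,0],[0,0,0]]}'; python3 -m jog '{"hand":[0,0,0,0,0,0,0,0],"xyz":[[0,1.2,0],[-0.1,2.5,0],[-0.2,4,0],[-0.4,5.5,0],[-0.6,7,0],[-0.8,8.5,0],[-1,10,0],[-1.2,11.4,0]],"turn":[[0,0,0],[0,0,0.3],[0,0,0.6],[0,0,0.9],[0,0,1.2],[0,0,1.5],[0,0,1.8],[0,0,2.05]]}'
```

```text
time: 30.52
position: [0.4461, -0.3387, 0.1457]
eef_rot: [-3.138, 0.002, 3.034]
wrist_force: [-0.4, -0.2, -1.6]
grip_width: 0.0186
grasp_force: 60.2
time: 31.18
position: [0.4169, -0.0516, 0.1454]
eef_rot: [-3.138, 0.005, -3.034]
wrist_force: [0.4, 1.6, -1.3]
grip_width: 0.0191
grasp_force: 60.2
```

```bash
python3 -m jog '{"hand":[0,0,0,0,0,0,0,0],"xyz":[[0,1.4,0],[-0.1,2.8,0],[-0.2,4.2,0],[-0.2,5.5,0],[-0.2,6.4,0],[-0.2,6.75,0],[-0.2,6.75,-0.8],[-0.2,6.75,-1.6]],"turn":[[0,0,0],[0,0,0],[0,0,0],[0,0,0],[0,0,0],[0,0,0],[0,0,0],[0,0,0]]}'; python3 -m jog '{"hand":[0,0,0,0,0,0],"xyz":[[0,0,-0.4],[0,0,-0.8],[0,0,-1.1],[0,0,-1.3],[0,0,-1.4],[0,0,-1.4]],"turn":[[0,0,0],[0,0,0],[0,0,0],[0,0,0],[0,0,0],[0,0,0]]}'
```

```text
time: 31.85
position: [0.4148, 0.1169, 0.106]
eef_rot: [-3.14, 0.009, -3.033]
wrist_force: [-1.1, -0.4, -1.6]
grip_width: 0.0191
grasp_force: 60.3
time: 32.35
position: [0.411, 0.1166, 0.0678]
eef_rot: [-3.141, -0.0, -3.035]
wrist_force: [-0.2, -0.4, -1.7]
grip_width: 0.0191
grasp_force: 60.2
```

```bash
python3 -m jog '{"hand":[0,0,0,0,0],"xyz":[[0,0,-0.03],[0,0,-0.06],[0,0,-0.06],[0,0,-0.06],[0,0,-0.06]],"turn":[[0,0,0],[0,0,0],[0,0,0],[0,0,0],[0,0,0]]}'; python3 -m jog '{"hand":[0,0,0,0,0],"xyz":[[0,0,-0.03],[0,0,-0.06],[0,0,-0.06],[0,0,-0.06],[0,0,-0.06]],"turn":[[0,0,0],[0,0,0],[0,0,0],[0,0,0],[0,0,0]]}'
```

```text
time: 32.77
position: [0.4111, 0.117, 0.0668]
eef_rot: [-3.142, 0.001, -3.035]
wrist_force: [-0.4, 0.3, -1.1]
grip_width: 0.0193
grasp_force: 60.2
time: 33.18
position: [0.4112, 0.1171, 0.0656]
eef_rot: [3.141, 0.0, -3.035]
wrist_force: [-1.7, 1.2, 5.9]
grip_width: 0.0188
grasp_force: 60.9
```

```bash
python3 -m jog '{"hand":[0.5,0.5,0.5,0.5,0.5,0.5,0.5,0.5],"xyz":[[0,0,0],[0,0,0],[0,0,0],[0,0,0],[0,0,0.3],[0,0,1.2],[0,0,2.4],[0,0,3.6]],"turn":[[0,0,0],[0,0,0],[0,0,0],[0,0,0],[0,0,0],[0,0,0],[0,0,0],[0,0,0]]}'; python3 -m jog '{"hand":[0.5,0.5,0.5,0.5,0.5,0.5,0.5,0.5],"xyz":[[0.2,-1.3,0],[0.5,-2.8,0],[0.9,-4.3,0],[1.3,-5.8,0],[1.7,-7.2,0],[2.1,-8.6,0],[2.5,-10,0],[2.8,-11.4,0]],"turn":[[0,0,0],[0,0,-0.3],[0,0,-0.6],[0,0,-0.9],[0,0,-1.2],[0,0,-1.5],[0,0,-1.8],[0,0,-2.05]]}'; python3 -m jog '{"hand":[0.5,0.5,0.5,0.5,0.5,0.5,0.5,0.5],"xyz":[[0.3,-1.3,0],[0.6,-2.7,0],[0.9,-4,0],[1.2,-5.4,0],[1.4,-6.5,0],[1.4,-7.05,0],[1.4,-7.05,0],[1.4,-7.05,0]],"turn":[[0,0,0],[0,0,0],[0,0,0],[0,0,0],[0,0,0],[0,0,0],[0,0,0],[0,0,0]]}'
```

```text
time: 33.85
position: [0.4098, 0.1168, 0.1555]
eef_rot: [-3.142, -0.002, -3.035]
wrist_force: [0.3, 0.1, 0.3]
grip_width: 0.0426
grasp_force: 0.0
time: 34.52
position: [0.4814, -0.1702, 0.1557]
eef_rot: [-3.141, 0.001, 3.032]
wrist_force: [-0.1, 0.1, 0.0]
grip_width: 0.0431
grasp_force: 0.0
time: 35.18
position: [0.5154, -0.3441, 0.1549]
eef_rot: [3.14, -0.001, 3.032]
wrist_force: [-0.5, 0.2, -1.1]
grip_width: 0.0428
grasp_force: 0.0
```

```bash
python3 - <<'E'
from h import *
for c in("top","scene"):
  i=read_camera(c);cv2.imwrite(f"pics/{c}4.png",i[:,:,::-1])
  print(c,[(d["uv"],round(d["score"],2)) for d in recognise(c,"cassette4")])
print(w2px("top",(.411,.117,.07)),w2px("scene",(.411,.117,.07)))
E
```

```text
top [([436.9, 163.2], 0.8), ([439.5, 198.7], 0.78), ([236.6, 247.4], 0.76)]
scene [([174.2, 154.5], 0.91), ([152.3, 171.5], 0.71), ([328.9, 207.2], 0.66)]
[231.26440356 246.36436522] [329.661712   205.84712716]
```

```bash
python3 -m jog '{"hand":[0.5,0.5,0.5,0.5,0.5,0.5],"xyz":[[0.07,0,-1.2],[0.07,0,-2.4],[0.07,0,-3.4],[0.07,0,-3.9],[0.07,0,-4],[0.07,0,-4]],"turn":[[0,0,0],[0,0,0],[0,0,0],[0,0,0],[0,0,0],[0,0,0]]}'; python3 -m jog '{"hand":[0,0,0,0,0,0,0,0],"xyz":[[0,0,0],[0,0,0],[0,0,0],[0,0,0],[0,0,0],[0,0,0],[0,0,0],[0,0,0]],"turn":[[0,0,0],[0,0,0],[0,0,0],[0,0,0],[0,0,0],[0,0,0],[0,0,0],[0,0,0]]}' 60;  python3 -m jog '{"hand":[0,0,0,0,0,0,0,0],"xyz":[[0,0,0.2],[0,0,0.4],[0,0,0.6],[0,0,0.9],[0,0,1.3],[0,0,2],[0,0,2.8],[0,0,3.6]],"turn":[[0,0,0],[0,0,0],[0,0,0],[0,0,0],[0,0,0],[0,0,0],[0,0,0],[0,0,0]]}'
```

```text
time: 35.88
position: [0.5172, -0.3432, 0.0543]
eef_rot: [3.14, -0.002, 3.034]
wrist_force: [0.2, -0.7, 0.2]
grip_width: 0.0431
grasp_force: 0.0
time: 36.55
position: [0.5192, -0.3445, 0.0574]
eef_rot: [-3.141, 0.003, 3.033]
wrist_force: [0.4, 3.5, 6.4]
grip_width: 0.0191
grasp_force: 60.0
time: 37.22
position: [0.5177, -0.3455, 0.1474]
eef_rot: [-3.139, 0.001, 3.033]
wrist_force: [0.9, -0.6, -1.3]
grip_width: 0.019
grasp_force: 59.9
```

```bash
python3 -m jog '{"hand":[0,0,0,0,0,0,0,0],"xyz":[[0,1.2,0],[-0.1,2.5,0],[-0.2,4,0],[-0.3,5.5,0],[-0.4,7,0],[-0.5,8.5,0],[-0.6,10,0],[-0.7,11.4,0]],"turn":[[0,0,0],[0,0,0.3],[0,0,0.6],[0,0,0.9],[0,0,1.2],[0,0,1.5],[0,0,1.8],[0,0,2.05]]}'|egrep pos;python3 -m jog '{"hand":[0,0,0,0,0,0,0,0],"xyz":[[-0.1,1.4,0],[-0.2,2.8,0],[-0.3,4.2,0],[-0.4,5.5,0],[-0.4,6.8,0],[-0.4,7.4,0],[-0.4,7.4,-0.8],[-0.4,7.4,-1.6]],"turn":[[0,0,0],[0,0,0],[0,0,0],[0,0,0],[0,0,0],[0,0,0],[0,0,0],[0,0,0]]}'; python3 -m jog '{"hand":[0,0,0,0,0,0],"xyz":[[0,0,-0.4],[0,0,-0.8],[0,0,-1.1],[0,0,-1.35],[0,0,-1.45],[0,0,-1.45]],"turn":[[0,0,0],[0,0,0],[0,0,0],[0,0,0],[0,0,0],[0,0,0]]}'; python3 -m jog '{"hand":[0,0,0,0,0],"xyz":[[0,0,-0.03],[0,0,-0.06],[0,0,-0.06],[0,0,-0.06],[0,0,-0.06]],"turn":[[0,0,0],[0,0,0],[0,0,0],[0,0,0],[0,0,0]]}'
```

```text
position: [0.5009, -0.0585, 0.1472]
time: 38.55
position: [0.4937, 0.1268, 0.1086]
eef_rot: [-3.14, 0.009, -3.032]
wrist_force: [-0.3, 0.8, -2.3]
grip_width: 0.0192
grasp_force: 60.0
time: 39.05
position: [0.4906, 0.1254, 0.0689]
eef_rot: [-3.142, 0.0, -3.036]
wrist_force: [-0.2, -0.2, -1.0]
grip_width: 0.0187
grasp_force: 59.9
time: 39.47
position: [0.491, 0.1257, 0.0683]
eef_rot: [-3.141, 0.002, -3.035]
wrist_force: [-0.8, 0.1, 4.3]
grip_width: 0.0191
grasp_force: 60.8
```

```bash
python3 -m jog '{"hand":[0.5,0.5,0.5,0.5,0.5,0.5,0.5,0.5],"xyz":[[0,0,0],[0,0,0],[0,0,0],[0,0,0],[0,0,0.3],[0,0,1.2],[0,0,2.4],[0,0,3.6]],"turn":[[0,0,0],[0,0,0],[0,0,0],[0,0,0],[0,0,0],[0,0,0],[0,0,0],[0,0,0]]}'|egrep pos; python3 -m jog '{"hand":[0.5,0.5,0.5,0.5,0.5,0.5,0.5,0.5],"xyz":[[0.2,-1.3,0],[0.5,-2.8,0],[0.9,-4.3,0],[1.3,-5.8,0],[1.7,-7.2,0],[2.1,-8.6,0],[2.5,-10,0],[2.7,-11.4,0]],"turn":[[0,0,0],[0,0,-0.3],[0,0,-0.6],[0,0,-0.9],[0,0,-1.2],[0,0,-1.5],[0,0,-1.8],[0,0,-2.05]]}'|egrep pos; python3 -m jog '{"hand":[0.5,0.5,0.5,0.5,0.5,0.5,0.5,0.5],"xyz":[[0.3,-1.3,0],[0.6,-2.7,0],[0.9,-4,0],[1.2,-5.4,0],[1.2,-6.7,0],[1.2,-7.65,0],[1.2,-7.65,0],[1.2,-7.65,0]],"turn":[[0,0,0],[0,0,0],[0,0,0],[0,0,0],[0,0,0],[0,0,0],[0,0,0],[0,0,0]]}'
```

```text
position: [0.489, 0.1256, 0.1576]
position: [0.5585, -0.1613, 0.1579]
time: 41.47
position: [0.5873, -0.3519, 0.1573]
eef_rot: [3.141, -0.0, 3.031]
wrist_force: [-0.2, 0.0, 0.8]
grip_width: 0.0427
grasp_force: 0.0
```

```bash
python3 -m jog '{"hand":[0.5,0.5,0.5,0.5,0.5,0.5],"xyz":[[0.05,0,-1.2],[0.05,0,-2.4],[0.05,0,-3.4],[0.05,0,-4],[0.05,0,-4.1],[0.05,0,-4.1]],"turn":[[0,0,0],[0,0,0],[0,0,0],[0,0,0],[0,0,0],[0,0,0]]}'; python3 -m jog '{"hand":[0,0,0,0,0,0,0,0],"xyz":[[0,0,0],[0,0,0],[0,0,0],[0,0,0],[0,0,0],[0,0,0],[0,0,0],[0,0,0]],"turn":[[0,0,0],[0,0,0],[0,0,0],[0,0,0],[0,0,0],[0,0,0],[0,0,0],[0,0,0]]}' 60;  python3 -m jog '{"hand":[0,0,0,0,0,0,0,0],"xyz":[[0,0,0.2],[0,0,0.4],[0,0,0.6],[0,0,0.9],[0,0,1.3],[0,0,2],[0,0,2.8],[0,0,3.6]],"turn":[[0,0,0],[0,0,0],[0,0,0],[0,0,0],[0,0,0],[0,0,0],[0,0,0],[0,0,0]]}'
```

```text
time: 41.97
position: [0.5882, -0.3489, 0.0536]
eef_rot: [3.14, -0.002, 3.035]
wrist_force: [-0.3, -0.4, -0.0]
grip_width: 0.0428
grasp_force: 0.0
time: 42.63
position: [0.5908, -0.3517, 0.0577]
eef_rot: [-3.14, 0.004, 3.033]
wrist_force: [0.8, 1.4, 6.3]
grip_width: 0.019
grasp_force: 60.6
time: 43.3
position: [0.5888, -0.3508, 0.1466]
eef_rot: [-3.141, 0.0, 3.034]
wrist_force: [-0.0, -0.2, -1.3]
grip_width: 0.0188
grasp_force: 60.0
```

```bash
python3 -m jog '{"hand":[0,0,0,0,0,0,0,0],"xyz":[[0,1.2,0],[-0.1,2.5,0],[-0.2,4,0],[-0.3,5.5,0],[-0.4,7,0],[-0.5,8.5,0],[-0.5,10,0],[-0.5,11.4,0]],"turn":[[0,0,0],[0,0,0.3],[0,0,0.6],[0,0,0.9],[0,0,1.2],[0,0,1.5],[0,0,1.8],[0,0,2.05]]}'|egrep pos;python3 -m jog '{"hand":[0,0,0,0,0,0,0,0],"xyz":[[-0.1,1.4,0],[-0.2,2.8,0],[-0.25,4.2,0],[-0.25,5.5,0],[-0.25,6.9,0],[-0.25,7.95,0],[-0.25,7.95,-0.8],[-0.25,7.95,-1.6]],"turn":[[0,0,0],[0,0,0],[0,0,0],[0,0,0],[0,0,0],[0,0,0],[0,0,0],[0,0,0]]}'; python3 -m jog '{"hand":[0,0,0,0,0,0],"xyz":[[0,0,-0.4],[0,0,-0.8],[0,0,-1.1],[0,0,-1.35],[0,0,-1.45],[0,0,-1.45]],"turn":[[0,0,0],[0,0,0],[0,0,0],[0,0,0],[0,0,0],[0,0,0]]}'; python3 -m jog '{"hand":[0,0,0,0,0],"xyz":[[0,0,-0.03],[0,0,-0.06],[0,0,-0.06],[0,0,-0.06],[0,0,-0.06]],"turn":[[0,0,0],[0,0,0],[0,0,0],[0,0,0],[0,0,0]]}'
```

```text
position: [0.5765, -0.0639, 0.1466]
time: 44.63
position: [0.5728, 0.1355, 0.1082]
eef_rot: [-3.141, 0.007, -3.031]
wrist_force: [0.2, 0.2, -1.4]
grip_width: 0.0188
grasp_force: 60.0
time: 45.13
position: [0.5708, 0.1328, 0.0691]
eef_rot: [3.142, 0.001, -3.036]
wrist_force: [0.6, -0.8, -2.0]
grip_width: 0.019
grasp_force: 60.0
time: 45.55
position: [0.5712, 0.133, 0.0687]
eef_rot: [-3.141, 0.002, -3.035]
wrist_force: [-1.5, -1.2, 6.2]
grip_width: 0.0191
grasp_force: 60.9
```

Contact. Release, retreat clear of the case's view, and measure the case again.

```bash
python3 -m jog '{"hand":[0.5,0.5,0.5,0.5,0.5,0.5,0.5,0.5],"xyz":[[0,0,0],[0,0,0],[0,0,0],[0,0,0],[0,0,0.3],[0,0,1.2],[0,0,2.4],[0,0,3.6]],"turn":[[0,0,0],[0,0,0],[0,0,0],[0,0,0],[0,0,0],[0,0,0],[0,0,0],[0,0,0]]}'; python3 -m jog '{"hand":[1,1,1,1,1,1,1,1],"xyz":[[-0.3,-1,0],[-0.6,-2.4,0.3],[-0.8,-3.8,0.5],[-1,-5.2,0.5],[-1.2,-6.6,0.5],[-1.2,-8,0.5],[-1.2,-8,0.5],[-1.2,-8,0.5]],"turn":[[0,0,0],[0,0,0],[0,0,0],[0,0,0],[0,0,0],[0,0,0],[0,0,0],[0,0,0]]}'; python3 - <<'E'
from h import *
t=read_camera("top");s=read_camera("scene");cv2.imwrite("pics/top5.png",t[:,:,::-1]);cv2.imwrite("pics/scene5.png",s[:,:,::-1])
a=crop(t,80,110,190,190,2);b=crop(s,270,170,190,190,2)
cv2.imwrite("pics/s6.png",np.hstack([a,b]))
for c in("top","scene"):
  for n in("case","cassette1"):print(c,n,[(d["uv"],round(d["score"],2)) for d in recognise(c,n)])
E
```

```text
time: 46.22
position: [0.5691, 0.1331, 0.1572]
eef_rot: [3.142, -0.003, -3.035]
wrist_force: [-0.6, 0.2, 0.1]
grip_width: 0.0428
grasp_force: 0.0
time: 46.88
position: [0.5402, -0.0685, 0.1701]
eef_rot: [3.142, 0.001, -3.039]
wrist_force: [1.4, 0.4, -0.2]
grip_width: 0.0855
grasp_force: 0.0
top case [([101.3, 179.6], 0.76), ([127.8, 336.6], 0.67)]
top cassette1 [([224.1, 175.7], 0.87), ([229.4, 212.6], 0.75), ([233.0, 247.8], 0.66)]
scene case [([434.8, 213.7], 0.77), ([397.6, 333.2], 0.55)]
scene cassette1 [([330.0, 206.4], 0.85), ([301.4, 255.2], 0.82), ([315.2, 227.6], 0.67), ([175.2, 154.5], 0.58)]
```

View pics/s6.png

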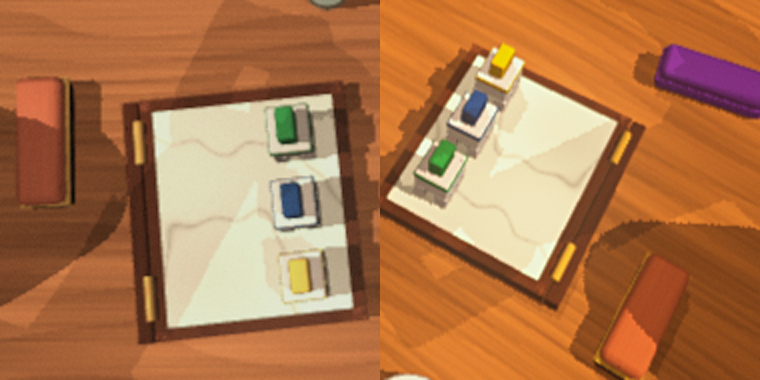

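Left crop: all three cassettes stand upright in a row on the leaf, green (286,125), blue (291,200), yellow (300,275). The copper case is at (43,142), beyond the hinge. In the right crop the purple look-alike is at (710,80) and the copper case at (645,315).

```bash
python3 - <<'E'
from h import *
P=lambda q,z:px2w("top",(80+q[0]/2,110+q[1]/2),z)[:2].round(4)
print("rim",P((70.5,80),.02),P((72,206),.02),"near base",P((73,90),0),P((74,200),0),"far",P((17,85),.04),P((19,200),.04),"ends",P((45,77),.04),P((45,208),.01))
i=cv2.imread("pics/top5.png")[:,:,::-1].copy();h,s,v=hsv(i)
print("hsv top",[(h[y,x],s[y,x],v[y,x]) for x,y in((100,170),(100,190),(80,170),(115,180),(125,180),(100,225))])
i2=cv2.imread("pics/scene5.png")[:,:,::-1].copy()
Q=lambda q,z:px2w("scene",(270+(q[0]-380)/2,170+q[1]/2),z)[:2].round(4)
# scene: top-left base corner (595,362), upper-left (645,253), lower-right (640,378), right (688,262)
print("scene",[Q(*a) for a in(((645,254),.02),((595,362),.02),((688,262),.04),((636,379),.02))])
E
```

```text
rim [0.6406 0.3956] [0.4915 0.3881] near base [0.6338 0.4003] [0.5007 0.3941] far [0.6298 0.4483] [0.4968 0.4398] ends [0.6389 0.4167] [0.4905 0.4233]
hsv top [(np.int64(8), np.int64(170), np.int64(192)), (np.int64(8), np.int64(177), np.int64(137)), (np.int64(12), np.int64(176), np.int64(107)), (np.int64(15), np.int64(153), np.int64(40)), (np.int64(10), np.int64(168), np.int64(103)), (np.int64(11), np.int64(169), np.int64(113))]
scene [array([0.499 , 0.3888]), array([0.6479, 0.4015]), array([0.4873, 0.4342]), array([0.6372, 0.448 ])]
```

```bash
python3 -m jog '{"hand":[1,1,1,1,1,1,1,1],"xyz":[[0,1.3,0],[0.1,2.7,0],[0.2,4.1,0],[0.3,5.5,0],[0.4,6.9,0],[0.5,8.3,0],[0.6,9.7,0],[0.7,11,0]],"turn":[[0,0,0],[0,0,0],[0,0,0],[0,0,0],[0,0,0],[0,0,-0.1],[0,0,-0.2],[0,0,-0.3]]}'|egrep pos; python3 -m jog '{"hand":[1,1,1,1,1,1,1,1],"xyz":[[0.1,1.3,0],[0.2,2.7,0],[0.3,4.1,0],[0.4,5.5,0],[0.4,6.9,0],[0.4,8.1,0],[0.4,8.5,0],[0.4,8.5,0]],"turn":[[0,0,0],[0,0,0],[0,0,0],[0,0,0],[0,0,0],[0,0,0],[0,0,0],[0,0,0]]}'; python3 -m jog '{"hand":[1,1,1,1,1,1],"xyz":[[0,0,-1.2],[0,0,-2.6],[0,0,-3.8],[0,0,-4.4],[0,0,-4.4],[0,0,-4.4]],"turn":[[0,0,0],[0,0,0],[0,0,0],[0,0,0],[0,0,0],[0,0,0]]}'
```

```text
position: [0.557, 0.2114, 0.1695]
time: 48.52
position: [0.5662, 0.4242, 0.169]
eef_rot: [3.141, -0.0, -3.061]
wrist_force: [0.1, -0.4, -0.8]
grip_width: 0.0851
grasp_force: 0.0
time: 49.02
position: [0.5672, 0.4195, 0.0588]
eef_rot: [-3.14, -0.002, -3.067]
wrist_force: [0.9, -0.9, 1.0]
grip_width: 0.0854
grasp_force: 0.0
```

```bash
python3 -m jog '{"hand":[1,1,1,1,1,1],"xyz":[[0,0,-0.6],[0,0,-1.2],[0,0,-1.8],[0,0,-2.4],[0,0,-2.95],[0,0,-2.95]],"turn":[[0,0,0],[0,0,0],[0,0,0],[0,0,0],[0,0,0],[0,0,0]]}'; python3 -m jog '{"hand":[0.5,0.5,0.5,0.5,0.5,0.5,0.5,0.5],"xyz":[[0,0,0],[0,0,0],[0,0,0],[0,0,0],[0,0,0],[0,0,0],[0,0,0],[0,0,0]],"turn":[[0,0,0],[0,0,0],[0,0,0],[0,0,0],[0,0,0],[0,0,0],[0,0,0],[0,0,0]]}' 40
```

```text
time: 49.52
position: [0.5642, 0.4186, -0.0196]
eef_rot: [-3.138, -0.007, -3.066]
wrist_force: [-0.7, -0.6, -0.5]
grip_width: 0.0852
grasp_force: 0.0
time: 50.18
position: [0.5684, 0.4211, -0.0132]
eef_rot: [3.141, 0.002, -3.066]
wrist_force: [0.5, -0.1, 2.9]
grip_width: 0.0555
grasp_force: 44.6
```

```bash
python3 -m jog '{"hand":[0.5,0.5,0.5,0.5,0.5,0.5,0.5,0.5],"xyz":[[0,0,0.5],[0,0,1.2],[0,0,2],[0,0,2.8],[-0.3,-0.5,3],[-0.8,-1.6,3],[-1.4,-2.8,3],[-2,-4,3]],"turn":[[0,0,0],[0,0,0],[0,0,0],[0,0,0],[0,0,0],[0,0,0.1],[0,0,0.2],[0,0,0.36]]}'; python3 -m jog '{"hand":[0.5,0.5,0.5,0.5,0.5,0.5,0.5,0.5],"xyz":[[-0.5,-1,0],[-1,-2,0],[-1.4,-2.8,0],[-1.55,-3.2,0],[-1.55,-3.2,0],[-1.55,-3.2,-0.6],[-1.55,-3.2,-1.2],[-1.55,-3.2,-1.6]],"turn":[[0,0,0],[0,0,0],[0,0,0],[0,0,0],[0,0,0],[0,0,0],[0,0,0],[0,0,0]]}'; python3 -m jog '{"hand":[0.5,0.5,0.5,0.5],"xyz":[[0,0,-0.2],[0,0,-0.3],[0,0,-0.3],[0,0,-0.3]],"turn":[[0,0,0],[0,0,0],[0,0,0],[0,0,0]]}'
```

```text
time: 50.85
position: [0.5167, 0.3197, 0.0612]
eef_rot: [-3.141, -0.0, -3.027]
wrist_force: [0.2, -0.8, -1.9]
grip_width: 0.0553
grasp_force: 44.4
time: 51.52
position: [0.4796, 0.2416, 0.0203]
eef_rot: [3.141, 0.001, -3.029]
wrist_force: [-0.2, -0.8, -1.7]
grip_width: 0.0552
grasp_force: 44.4
time: 51.85
position: [0.4794, 0.2411, 0.0136]
eef_rot: [3.141, 0.001, -3.028]
wrist_force: [-0.5, 0.7, -1.2]
grip_width: 0.056
grasp_force: 44.4
```

```bash
python3 -m jog '{"hand":[0.5,0.5,0.5,0.5],"xyz":[[0,0,-0.06],[0,0,-0.12],[0,0,-0.12],[0,0,-0.12]],"turn":[[0,0,0],[0,0,0],[0,0,0],[0,0,0]]}'|egrep 'pos|wri';python3 -m jog '{"hand":[0.5,0.5,0.5,0.5],"xyz":[[0,0,-0.03],[0,0,-0.06],[0,0,-0.06],[0,0,-0.06]],"turn":[[0,0,0],[0,0,0],[0,0,0],[0,0,0]]}'|egrep 'pos|wri'
```

```text
position: [0.479, 0.2407, 0.0104]
wrist_force: [-1.0, 0.2, -2.6]
position: [0.4791, 0.2407, 0.0097]
wrist_force: [-2.9, -1.3, 5.4]
```

Contact. Open partly, rise and retreat, then check.

```bash
python3 -m jog '{"hand":[0.85,0.85,0.85,0.85,0.85,0.85,0.85,0.85],"xyz":[[0,0,0],[0,0,0],[0,0,0],[0,0,0.4],[0,0,1.4],[0,0,2.6],[0,0,4],[0,0,5.4]],"turn":[[0,0,0],[0,0,0],[0,0,0],[0,0,0],[0,0,0],[0,0,0],[0,0,0],[0,0,0]]}'; python3 -m jog '{"hand":[0.85,0.85,0.85,0.85,0.85,0.85,0.85,0.85],"xyz":[[0,0,0.6],[0,-0.9,0.6],[0,-2.2,0.6],[0,-3.5,0.6],[0,-4.9,0.6],[0,-6.3,0.6],[0,-7.7,0.6],[0,-9.1,0.6]],"turn":[[0,0,0],[0,0,0],[0,0,0],[0,0,0],[0,0,0],[0,0,0],[0,0,0],[0,0,0]]}'|egrep pos; python3 -m jog '{"hand":[0.85,0.85,0.85,0.85],"xyz":[[0,-1.4,0],[0,-2.8,0],[0,-4,0],[0,-4,0]],"turn":[[0,0,0],[0,0,0],[0,0,0],[0,0,0]]}'|egrep pos; python3 - <<'E'
from h import *
t=read_camera("top");s=read_camera("scene")
cv2.imwrite("pics/end.png",np.hstack([cv2.resize(t,(400,300)),cv2.resize(s[60:360,120:520],(400,300))])[:,:,::-1])
E
```

```text
time: 53.18
position: [0.4782, 0.2405, 0.1452]
eef_rot: [-3.141, -0.001, -3.029]
wrist_force: [1.0, 1.0, 0.2]
grip_width: 0.0726
grasp_force: 0.0
position: [0.4788, 0.0117, 0.1596]
position: [0.4794, -0.0918, 0.1599]
```

View pics/end.png

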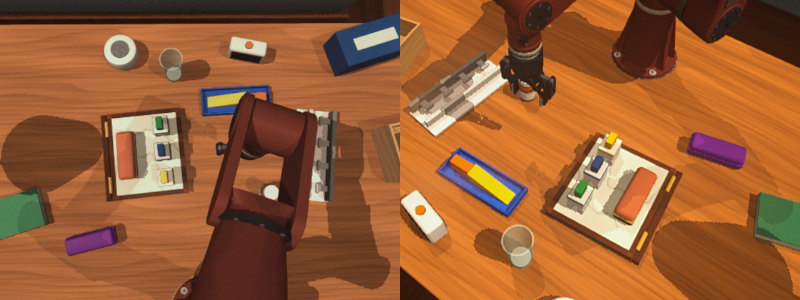

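The final picture shows the wedge in the dish (480,182), three cassettes and the copper case on the flat leaf (610,185), an empty rail, and the bystanders undisturbed. I'm handing the job in.

```bash
python3 -c "from bench import *;print(finish_job())"
```

```text
the job is handed in; nothing more can be done
None
```

The job is handed in, with no verdict returned: in the last pictures the leaf lay flat, the wedge was in the blue dish, the three cassettes present (green, blue, yellow; red absent) and the copper case were on the leaf, and the tumbler and pill bottle had been left alone.

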